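# Pack the bearing crate below its fill line and put the lid on

### The job

Finish packing the shallow plywood crate: every nut from the slide-lid nut box, and the loose bearing on the bench if there is one, join the two bearings already in it, all lying flat on its floor in a single layer below the dark fill line (one of those two has been left stacked on the other), and then the crate's lid goes on, fully home on the rim. The nut box's lid has to be lifted over the lip at its end before it slides out of its grooves; once the box is empty, slide that lid back in the same way, so that it drops shut behind the lip. Leave the jar, the tape measure and the other things on the bench where they are.

Things in the scene. Friction and masses are not known exactly. Their poses are not given: they have to be found in the camera images.
- crate: shallow open plywood crate with steel corner angles, fixed; outside 186 (x) by 218 (y) by 42 mm high, inside 168 by 200 mm with no partitions, inner floor 6 mm above the origin. A dark fill line runs round the inside, 27 mm above the inner floor. Origin: centre of the underside, on the bench; z up
- crate_lid: the crate's loose plywood lid, 0.28 to 0.46 kg: top board 190 (x) by 222 (y) by 8 mm, and under it a locating board 160 by 192 by 9 mm that drops inside the crate with 4 mm of play a side. Starts flat on the bench, right way up. Origin: centre of the locating board's underside. Home: axes along the crate's, either way round, origin 33 mm above the crate's, top board on the rim
- crate_lid_grip (a point): top centre of the wooden grip batten on the middle of the crate lid: 110 mm long along the lid's x, 16 mm wide (y), 30 mm high; this point is 47 mm above the lid's origin
- nut_box: narrow wooden box, fixed; outside 160 (x) by 144 (y) by 51 mm high, inner floor 6 mm above the origin. A lid slides in grooves along both long (x) sides and comes out over the low end at -x (brass label frame). It rests on ledges 26 mm above the origin. Without the lid the opening is 144 (x) by 108 mm (y). Origin: centre of the underside, on the bench
- nut_box_lip (a point): middle of the top of the nut box's low end, 33 mm above the box's origin: a lip 7 mm high in front of the shut lid. Overhanging rails on both long sides leave 19 mm of height for the 6 mm lid, so the lid goes out when raised level by 7 to 13 mm and drawn 160 mm to the box's -x, where it is free of the rails
- slide_lid: the nut box's loose sliding lid, plywood, 136 (x) by 120 (y) by 6 mm, 0.15 kg. Origin: centre of the underside. Starts shut, origin 26 mm above the box's, axes along the box's, with 4 mm of play on every side. The bench between the nut box and the crate is free to lay it down, from 0.41 m ahead of the robot
- slide_lid_grip (a point): top centre of the wooden grip batten on the sliding lid: 14 mm thick (x), 56 mm long (y), 30 mm high; this point is 36 mm above the lid's origin and 24 mm from it towards -x
- nut_1_mid (a point): M20 steel hex nut, 32 mm across flats, 16 mm high, to be gripped on its outside; this point is its centre. Lying flat its z axis is upright and two of its flats face along its own x axis. May be absent. Those present start lying loose in the nut box
- nut_2_mid (a point): M20 steel hex nut, 32 mm across flats, 16 mm high, to be gripped on its outside; this point is its centre. Lying flat its z axis is upright and two of its flats face along its own x axis. May be absent. Those present start lying loose in the nut box
- nut_3_mid (a point): M20 steel hex nut, 32 mm across flats, 16 mm high, to be gripped on its outside; this point is its centre. Lying flat its z axis is upright and two of its flats face along its own x axis. May be absent. Those present start lying loose in the nut box
- bearing_a_mid (a point): steel ball bearing, a ring 52 mm across and 18 mm high, 0.13 kg, to be gripped on its outside; this point is its centre; z is the ring's axis. Starts lying flat on the crate's floor, under bearing b
- bearing_b_mid (a point): steel ball bearing, a ring 52 mm across and 18 mm high, 0.13 kg, to be gripped on its outside; this point is its centre; z is the ring's axis. Starts stacked on top of bearing a in the crate, so that it stands above the fill line
- bearing_c_mid (a point): steel ball bearing, a ring 52 mm across and 18 mm high, 0.13 kg, to be gripped on its outside; this point is its centre; z is the ring's axis. Starts lying flat on the bench behind the nut box. May be absent
- tape_measure: yellow tape measure in front of the crate, 71 by 76 by 37 mm, loose; a bystander. Origin: centre of the underside
- screw_jar: jar with a red lid, 66 mm across and 100 mm high, loose, at the back right of the bench; a bystander. Origin: centre of the underside
Mind the look-alikes: they are no part of the job. What is shaped like the part that bears bearing_c_mid but green is not meant.

How it is judged:
By the outcome, as a careful person would: the job done as asked, in the order asked, and still so for the second after the job is handed in, with the robot touching nothing.
Of nut_1, nut_2, nut_3, bearing_c only 2 to 4 are there at a start; the rules pass over those that are not, and their reading is None.
At some moment in a run one of crate_lid, bearing_c may be knocked a few centimetres aside while the robot is not near it.
Once in a run the grip may slacken for a moment while it holds something.
It also fails if it takes over 210 s, if anything falls off the work surface, if the arm or the gripper's body presses on something with over 40 N, if the wrist force passes 120 N, or if a joint passes its speed limit or range.

### The arm

A 7-joint arm with a two-finger parallel gripper is mounted at the origin on a cart in front of the work surface, level with it; the furniture and walls round the work are solid. World frame = base frame: x ahead of the robot, y to its left, z up, the work surface at z = 0. Lengths are in m, angles in rad, forces in N, time in s.
With the tool pointing down it reaches from about 0.4 to 0.85 m from the base axis. Payload 10.4 kg.
Tool frame: the origin (TCP) lies midway between the tips of the shut fingers; the grasp point (between the pads) lies 19 mm behind it (r.grasp_offset is the distance from the TCP to the grasp point, in m); x points along the fingers, y is the direction in which the jaws open and shut, and the axes are right-handed (so a half turn about x gives the same grasp; the last joint's range is limited). The gripper opens to 87 mm and grips with 3 to 60 N. Pads are 19 mm wide; open, the fingers measure 117 mm over their backs; the gripper's body (75 mm by 190 mm) begins 51 mm behind the grasp point.
Start: joints at [-1.305, 0.332, -0.065, 1.46, 0.022, 1.35, -0.088], TCP at [0.178, 0.599, 0.223] pointing down, gripper open.
Joint ranges: [-2.6, 2.6], [-0.5, 2.12], [-1.47, 1.34], [0.16, 2.42], [-1.27, 4.41], [0.06, 2.06], [-2.6, 2.6]. Speed limits (rad/s): [2.22, 2.22, 2.79, 2.79, 3.14, 3.14, 3.14].

### API

Orientations are given as a unit quaternion [x, y, z, w].
In Python, from bench import r, vision, close_job gives the robot as it stands. The module is installed in compiled form; this text tells all that it offers.
- The arm moves only by the shell command python3 -m pendant 'ROWS' [OPENING] [FORCE]. ROWS is text: rows parted by semicolons, each of 6 numbers parted by spaces: the shift along the tool's x, y, z in units of 0.25 m (1.0 is 0.25 m), then the turn, a rotation vector about the tool's x, y, z in units of 1.5 rad (1.0 is 1.5 rad). A call has 1 to 8 rows; each row is the pose to reach, as a shift and turn from the pose commanded when the call began, along the tool's axes at that moment; what a row does not reach only later rows make up. A row lasts 1/10 s, in which the tool goes at most 50 mm and 8.59 degrees, less where a joint would pass 70% of its speed; a pose out of reach is approached as far as the arm can. A call with a number of a shift or a turn outside -1 to 1 is refused whole. A call with a gripper value outside its range is refused whole. OPENING is the gripper command: -1 is shut, 1 is fully open, values between are in proportion, set as the call begins (- or left out, the last holds). The fingers move at their own pace and stop on an object; FORCE is the grip in N (left out, the last holds). Time passes only in rows, so rows that repeat a pose let the fingers close. It gives the time, the measured TCP pose, the force and the opening at its end, in the units of the state.
- r.read_state(): the state, without advancing time (a new reading comes with each control period).
- vision.camera(name): name is "side" or "top"; returns (picture, depth): 400x640x3 uint8, blue, green, red; 400x640 float32, m along the optical axis (not along the pixel's ray), 0 where there is no reading.
- vision.get_calibration(name): a dict with "camera_matrix" (3x3 intrinsics, pixels), "k1" (the pictures are not rectified: a ray, as slopes to the right and down, at radius r is drawn at 1 + k1 r^2 times it, then the intrinsics apply), "rvec" (rotation vector, rad) and "tvec" (3), from world to camera coordinates, as OpenCV has them. Camera axes: x right, y down, z forward; pixel columns grow to the right and rows downward; lengths in m; the calibration is good to about 2 mm. A picture is of the moment at which its call begins. get_calibration takes no time and is no camera call.
- close_job(): hands the job in, once; it reports no verdict.
The state is a dict: "time": time; "joint_positions": joint angles; "joint_vel": joint speeds; "joint_torque": joint torques, N m; "ee_pos": TCP position; "eef_rot": TCP orientation; "ft_force": force on the tool from outside, world axes, zero at the start; "torque": the same for the moment, N m; "width": finger opening in m.
Only numpy, scipy, OpenCV 4.12 (cv2) and the standard library are available. Lean on these libraries where they do the work, as an engineer would, in place of code of your own. Each camera call takes 0.05 s, during which the arm holds its last target. There are 200 camera calls.

## Working session

There is one attempt and no reset: what is moved stays moved. The work goes in short steps, Python scripts to look and compute and a shell command to move; the robot and the scene stay as the last step left them, time stands still between calls to the robot, and variables do not carry over. Pictures are saved under pics/ and viewed, about 12 in all and at most 16, crops included, and the job is handed in when it is done.

```bash
ls; mkdir -p pics; cat > h.py <<'E'
import numpy as np, cv2
from scipy.spatial.transform import Rotation as R
from bench import r, vision
def cal(n):
    c=vision.get_calibration(n); return np.array(c["camera_matrix"]),c["k1"],R.from_rotvec(np.ravel(c["rvec"])).as_matrix(),np.ravel(c["tvec"])
def rays(n,uv):
    K,k1,M,t=cal(n); uv=np.atleast_2d(uv).astype(float)
    d=np.c_[(uv[:,0]-K[0,2])/K[0,0],(uv[:,1]-K[1,2])/K[1,1]]; s=d.copy()
    for _ in range(20): s=d/(1+k1*(s**2).sum(1))[:,None]
    return -M.T@t, np.c_[s,np.ones(len(s))], M, t
def onplane(n,uv,z):
    o,s,M,t=rays(n,uv); w=s@M; return o+w*((z-o[2])/w[:,2])[:,None]
def cloud(n,dep):
    v,u=np.mgrid[:400,:640]; o,s,M,t=rays(n,np.c_[u.ravel(),v.ravel()])
    P=(s*dep.reshape(-1,1)-t)@M; P[dep.ravel()==0]=np.nan; return P.reshape(400,640,3)
def proj(n,P):
    K,k1,M,t=cal(n); c=np.atleast_2d(P)@M.T+t; s=c[:,:2]/c[:,2:]; s=s*(1+k1*(s**2).sum(1))[:,None]
    return s@K[:2,:2].T+K[:2,2]
def rows(target,yaw=None):
    """shift/turn in tool units to reach world TCP target, tool down, tool y axis at yaw (mod pi)"""
    st=r.read_state(); p=np.array(st["ee_pos"]); Q=R.from_quat(st["eef_rot"]).as_matrix()
    sh=Q.T@(np.array(target)-p)/.25
    cur=np.arctan2(Q[1,1],Q[0,1]); 
    if yaw is None: yaw=cur
    d=(yaw-cur+np.pi/2)%np.pi-np.pi/2; yaw=cur+d
    y=np.array([np.cos(yaw),np.sin(yaw),0]); x=np.array([0,0,-1.]); T=np.c_[x,y,np.cross(x,y)]
    rv=R.from_matrix(Q.T@T).as_rotvec()/1.5
    print("shift",sh.round(3),"turn",rv.round(3),"dist",np.linalg.norm(sh*.25).round(3))
def st():
    s=r.read_state(); Q=R.from_quat(s["eef_rot"]).as_matrix()
    print("t",round(s["time"],2),"p",np.round(s["ee_pos"],4),"yaw",np.degrees(np.arctan2(Q[1,1],Q[0,1])).round(1),"xax",Q[:,0].round(3),"F",np.round(s["ft_force"],1),"w",round(s["width"],4),"q",np.round(s["joint_positions"],2))
E
python3 - <<'E'
from h import *
st()
for n in("top","side"):
    im,d=vision.camera(n); cv2.imwrite(f"pics/{n}0.png",im); np.save(f"pics/{n}0.npy",d)
    o,_,M,t=rays(n,[0,0]); print(n,o.round(3),M[2].round(2),cal(n)[1])
E
```

```text
pics
t 0.0 p [0.1779 0.5987 0.2217] yaw 73.5 xax [-0.    -0.001 -1.   ] F [-1.   0.3  0.2] w 0.0867 q [-1.3   0.33 -0.06  1.46  0.02  1.35 -0.09]
top [ 0.312 -0.007  1.33 ] [ 0.16 -0.02 -0.99] -0.0038188107142527895
side [0.317 1.083 1.021] [ 0.13 -0.74 -0.65] -0.09437942628734422
```

View pics/top0.png

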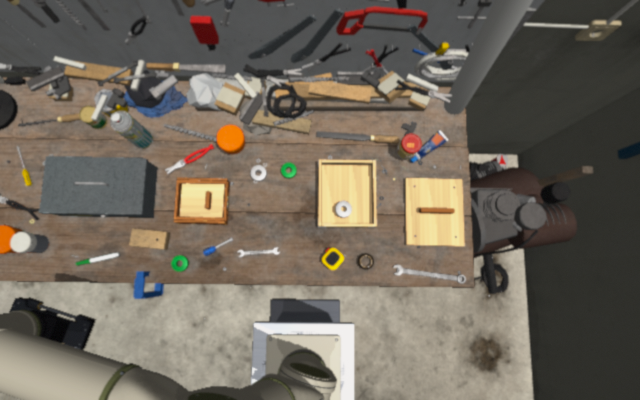

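View pics/side0.png

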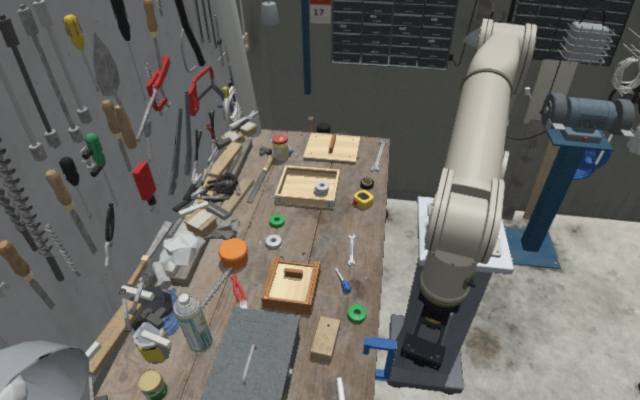

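The top view shows the crate at (347,193) with the bearing stack at (343,209). The nut box is at (201,201), grip at (208,200), with its low end still to be settled. The crate lid is at (435,212), grip along image columns. The jar is at (411,145) and the tape at (333,259).

Candidates for bearing_c are the steel ring (258,172), green rings (289,170) and (179,263), and the dark ring (366,261). I choose the steel one at (258,172), behind and to the right of the nut box, and will check it in a crop.

```bash
python3 - <<'E'
from h import *
im=cv2.imread("pics/top0.png"); d=np.load("pics/top0.npy"); P=cloud("top",d)
ims=cv2.imread("pics/side0.png")
a=cv2.resize(im[150:270,165:385],None,fx=3.5,fy=3.5,interpolation=cv2.INTER_CUBIC)[:,:780]
b=cv2.resize(ims[200:320,180:380],None,fx=1.5,fy=1.5)
cv2.imwrite("pics/c1.png",a)
# rectangles by height masks
def rect(name,u0,u1,v0,v1,lo,hi):
    s=P[v0:v1,u0:u1]; m=(s[...,2]>lo)&(s[...,2]<hi); q=s[m][:,:2].astype(np.float32)
    c,wh,an=cv2.minAreaRect(q*1000); print(name,m.sum(),np.round(c,1),np.round(wh,1),round(an,1),"medz",np.median(s[m][:,2]).round(4), "mean",q.mean(0).round(4))
rect("crate",305,390,145,240,.034,.05)
rect("stack",325,362,195,222,.034,.06)
rect("nutbox",165,240,165,235,.042,.06)
rect("nutgrip",190,225,185,215,.054,.09)
rect("slid",182,222,186,216,.025,.038)
rect("clid",395,475,170,255,.010,.03)
rect("cgrip",410,460,205,218,.035,.07)
rect("c",245,272,160,185,.010,.03)
rect("green",276,302,158,182,.010,.03)
rect("dark",355,378,250,272,.008,.04)
rect("tape",318,348,244,274,.025,.05)
rect("jar",395,425,130,160,.08,.12)
print(P[275,:][150:450:60].round(3))
E
```

```text
crate 920 [ 564.9 -131.8] [220.7 186.4] 0.6 medz 0.042 mean [ 0.5533 -0.131 ]
stack 176 [ 510.3 -120.3] [50.  50.7] 25.9 medz 0.0421 mean [ 0.5102 -0.1198]
nutbox 752 [531.4 335.2] [145.5 161.7] 0.6 medz 0.0509 mean [0.5291 0.3439]
nutgrip 85 [530.1 310.8] [15.  53.8] 89.8 medz 0.0612 mean [0.5302 0.3098]
slid 1072 [531.2 335.5] [ 96.5 129.7] 1.1 medz 0.0323 mean [0.5305 0.3364]
clid 3671 [ 509.2 -421.7] [192.  226.4] 89.8 medz 0.0174 mean [ 0.5095 -0.4198]
cgrip 178 [ 511.4 -420. ] [107.2  16.8] 89.2 medz 0.0467 mean [ 0.5107 -0.4179]
c 171 [630.1 159.5] [49.1 49.1] 47.7 medz 0.0181 mean [0.6297 0.1591]
green 169 [642.6  59. ] [49.6 52. ] 89.7 medz 0.0176 mean [0.6414 0.06  ]
dark 124 [ 346.1 -202.3] [65.8 49.3] 83.4 medz 0.0185 mean [ 0.3466 -0.194 ]
tape 350 [352.6 -86.1] [61.8 64.1] 58.1 medz 0.0364 mean [ 0.3533 -0.087 ]
jar 342 [ 715.5 -328.9] [64.  63.3] 30.6 medz 0.099 mean [ 0.7139 -0.3279]
[[ 0.293  0.492  0.002]
 [ 0.295  0.301  0.004]
 [ 0.298  0.111  0.003]
 [ 0.3   -0.082  0.   ]
 [ 0.303 -0.274  0.006]]
```

View pics/c1.png

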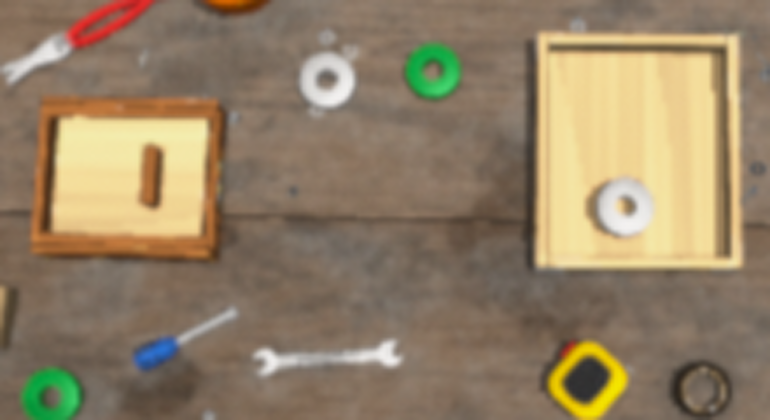

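The crop at 3.5x confirms it: steel ring c is at crop (327,80), a green ring at (433,70), and the dark ring at (702,388) is not c. The grip sits on the nut box's right side, so the lid comes out towards world -y. Measured sizes and heights agree with those given. I'll start with bearing b.

```bash
python3 -c "
from h import *
rows([0.48,0.25,0.22],0)"
```

```text
shift [ 0.009 -0.993  1.556] turn [0.855 0.001 0.001] dist 0.461
```

```bash
A="0 -0.6 0.9 0.5 0 0"; python3 -m pendant '0 -0.6 0.9 0.5 0 0;0 -0.6 0.9 0.5 0 0;0 -0.6 0.9 0.5 0 0;0 -0.6 0.9 0.5 0 0;0 -0.6 0.9 0.5 0 0;0 -0.6 0.9 0.5 0 0;0 -0.6 0.9 0.5 0 0' 1 20; python3 -c "
from h import *
st();rows([0.510,-0.1203,0.16],0)"
```

```text
time: 0.8
ee_pos: [0.3536, 0.3881, 0.2226]
eef_rot: [0.353, 0.613, -0.353, 0.613]
ft_force: [-0.1, 0.5, 0.3]
width: 0.0871
t 0.8 p [0.3536 0.3881 0.2226] yaw 30.1 xax [ 0.001 -0.001 -1.   ] F [-0.1  0.5  0.3] w 0.0871 q [-1.07  0.11  0.16  1.73 -0.02  1.3  -0.38]
shift [ 0.252 -0.48   2.073] turn [ 0.351  0.    -0.   ] dist 0.536
```

```bash
python3 -m pendant '0 -0.24 1 0.351 0 0;0 -0.24 1 0.351 0 0;0 -0.24 1 0.351 0 0;0 -0.24 1 0.351 0 0;0 -0.24 1 0.351 0 0;0 -0.24 1 0.351 0 0' >/dev/null; python3 -m pendant '0.1 0.33 1 0 0 0;0.1 0.33 1 0 0 0;0.1 0.33 1 0 0 0;0.1 0.33 1 0 0 0;0.1 0.33 1 0 0 0;0.1 0.33 1 0 0 0;0.1 0.33 1 0 0 0'>/dev/null; python3 -c "
from h import *
st();rows([0.510,-0.1203,0.028],0)"
```

```text
t 2.1 p [ 0.5102 -0.1056  0.197 ] yaw 0.2 xax [-0.001 -0.001 -1.   ] F [-0.   0.7 -1. ] w 0.0869 q [-0.55  0.13  0.72  1.8  -0.09  1.25  0.2 ]
shift [ 0.676 -0.     0.058] turn [0.002 0.001 0.001] dist 0.17
```

```bash
python3 -m pendant '0.3 0 0.058 -0.7 0 0;0.3 0 0.058 -0.7 0 0;0.3 0 0.058 -0.7 0 0;0.3 0 0.058 -0.7 0 0;0.3 0 0.058 -0.7 0 0;0.3 0 0.058 -0.7 0 0;0.3 0 0.058 -0.7 0 0;0.3 0 0.058 -0.7 0 0' 0.8 >/dev/null;  python3 -c "
from h import *
st();rows([0.510,-0.1203,0.028])"
```

```text
t 2.9 p [ 0.5102 -0.1162  0.1224] yaw 60.8 xax [-0.     0.001 -1.   ] F [-0.3 -0.5 -0.2] w 0.0782 q [-0.39  0.21  0.59  1.88 -0.13  1.09  1.31]
shift [ 0.378 -0.015  0.008] turn [ 0.    -0.    -0.001] dist 0.095
```

```bash
python3 -m pendant '0.19 -0.015 0.008 0 0 0;0.378 -0.015 0.008 0 0 0;0.378 -0.015 0.008 0 0 0;0.378 -0.015 0.008 0 0 0' >/dev/null; python3 -m pendant '0 0 0 0 0 0;0 0 0 0 0 0;0 0 0 0 0 0;0 0 0 0 0 0;0 0 0 0 0 0;0 0 0 0 0 0;0 0 0 0 0 0' -1 30;python3 -m pendant '-0.1 0 0 0 0 0;-0.25 0 0 0 0 0;-0.25 0 0 0 0 0;-0.25 0 0 0 0 0'; python3 -c "
from h import *
st();rows([0.605,-0.080,0.05],0)"
```

```text
time: 4.0
ee_pos: [0.5105, -0.1227, 0.0288]
eef_rot: [0.181, 0.683, -0.18, 0.684]
ft_force: [-1.3, 1.7, 7.8]
width: 0.0509
time: 4.4
ee_pos: [0.5103, -0.1228, 0.0909]
eef_rot: [0.18, 0.683, -0.18, 0.684]
ft_force: [-0.3, -0.5, -1.1]
width: 0.0509
t 4.4 p [ 0.5103 -0.1228  0.0909] yaw 60.5 xax [ 0.001  0.    -1.   ] F [-0.3 -0.5 -1.1] w 0.0509 q [-0.38  0.25  0.6   1.91 -0.17  1.03  1.35]
shift [0.164 0.335 0.245] turn [ 0.704  0.    -0.001] dist 0.112
```

```bash
python3 -m pendant '0 0.335 0.245 0.704 0 0;0 0.335 0.245 0.704 0 0;0 0.335 0.245 0.704 0 0;0 0.335 0.245 0.704 0 0;0 0.335 0.245 0.704 0 0;0 0.335 0.245 0.704 0 0;0 0.335 0.245 0.704 0 0;0.1 0.335 0.245 0.704 0 0' >/dev/null; python3 -c "
from h import *
st();rows([0.605,-0.080,0.0125],0)"
```

```text
t 5.2 p [ 0.6057 -0.0804  0.0662] yaw -0.4 xax [ 0.003 -0.    -1.   ] F [ 0.8 -1.1 -1.2] w 0.051 q [-0.51  0.52  0.74  1.71 -0.4   1.06  0.35]
shift [ 0.215 -0.003 -0.002] turn [-0.004  0.    -0.002] dist 0.054
```

```bash
python3 -m pendant '0.1 0 0 0 0 0;0.16 0 0 0 0 0;0.213 0 0 0 0 0;0.213 0 0 0 0 0;0.213 0 0 0 0 0'; python3 -m pendant '0 0 0 0 0 0;0 0 0 0 0 0;0 0 0 0 0 0' 0.52 ;python3 -m pendant '-0.1 0 0 0 0 0;-0.4 0 0 0 0 0;-0.6 0 0 0 0 0;-0.6 0 0 0 0 0;-0.6 0 0 0 0 0'>/dev/null; python3 - <<'E'
from h import *
im,d=vision.camera("top"); P=cloud("top",d); cv2.imwrite("pics/t1.png",im)
st()
s=P[155:190,245:275]; m=(s[...,2]>.010)&(s[...,2]<.03); q=s[m]; print(m.sum(),q.mean(0).round(4),cv2.minAreaRect((q[:,:2]*1000).astype(np.float32)))
rows([0.6301,0.1593,0.15],0)
E
```

```text
time: 5.7
ee_pos: [0.6045, -0.0804, 0.0122]
eef_rot: [-0.5, -0.5, 0.5, -0.5]
ft_force: [-0.7, 0.7, -0.6]
width: 0.0515
time: 6.0
ee_pos: [0.6048, -0.0802, 0.0128]
eef_rot: [0.5, 0.5, -0.5, 0.5]
ft_force: [0.2, -0.3, -0.2]
width: 0.0643
t 6.55 p [ 0.6055 -0.0803  0.1642] yaw -0.0 xax [ 0.004  0.001 -1.   ] F [-0.3 -0.3 -0.3] w 0.0663 q [-0.56  0.42  0.8   1.62 -0.31  1.24  0.3 ]
170 [0.6296 0.159  0.0179] ((629.9036865234375, 159.1055145263672), (50.38009262084961, 49.56703567504883), 46.472232818603516)
shift [ 0.058  0.098 -0.958] turn [-0.    -0.    -0.002] dist 0.241
```

```bash
python3 -m pendant '0.058 0.098 -0.958 0 0 0;0.058 0.098 -0.958 0 0 0;0.058 0.098 -0.958 0 0 0;0.058 0.098 -0.958 0 0 0;0.058 0.098 -0.958 0 0 0;0.2 0.098 -0.958 0 0 0' 0.9 >/dev/null; python3 -c "
from h import *
st();rows([0.630,0.1592,0.006],0)"
```

```text
t 7.15 p [0.6302 0.1685 0.1133] yaw 0.5 xax [ 0.004  0.005 -1.   ] F [-0.   0.6 -0.3] w 0.0825 q [-0.83  0.54  0.7   1.55 -0.37  1.18 -0.06]
shift [ 0.429 -0.003  0.039] turn [ 0.006 -0.003 -0.002] dist 0.108
```

```bash
python3 -m pendant '0.2 0 0 0 0 0;0.36 0 0 0 0 0;0.42 0 0 0 0 0;0.42 0 0 0 0 0;0.42 0 0 0 0 0'; python3 -m pendant '0 0 0 0 0 0;0 0 0 0 0 0;0 0 0 0 0 0;0 0 0 0 0 0;0 0 0 0 0 0;0 0 0 0 0 0' -1 30;python3 -m pendant '-0.1 0 0 0 0 0;-0.3 0 0 0 0 0;-0.4 0 0 0 0 0;-0.4 0 0 0 0 0;-0.4 0 0 0 0 0'; python3 -c "
from h import *
st();rows([0.605,-0.184,0.10],0)"
```

```text
time: 7.65
ee_pos: [0.63, 0.1591, 0.0086]
eef_rot: [0.501, 0.499, -0.5, 0.5]
ft_force: [0.2, -0.1, 0.6]
width: 0.0828
time: 8.25
ee_pos: [0.6292, 0.1594, 0.0076]
eef_rot: [0.5, 0.5, -0.5, 0.5]
ft_force: [-0.9, 1.0, 2.7]
width: 0.0512
time: 8.75
ee_pos: [0.6289, 0.1594, 0.107]
eef_rot: [0.5, 0.5, -0.5, 0.5]
ft_force: [-0.7, -0.0, -2.0]
width: 0.0514
t 8.75 p [0.6289 0.1594 0.107 ] yaw -0.0 xax [-0.  0. -1.] F [-0.7 -0.  -2. ] w 0.0514 q [-0.83  0.55  0.7   1.56 -0.37  1.17 -0.05]
shift [ 0.027 -0.095  1.374] turn [-0. -0.  0.] dist 0.344
```

```bash
python3 -m pendant '0 -0.05 0.7 0 0 0;0 -0.05 0.7 0 0 0;0 -0.05 0.7 0 0 0;0 -0.05 0.7 0 0 0' >/dev/null; python3 -m pendant '0 -0.05 0.67 0 0 0;0 -0.05 0.67 0 0 0;0 -0.05 0.67 0 0 0;0 -0.05 0.67 0 0 0;0 -0.05 0.67 0 0 0;0 -0.05 0.67 0 0 0'; python3 -c "
from h import *
st();rows([0.605,-0.184,0.0145],0)"
```

```text
time: 9.75
ee_pos: [0.6032, -0.1825, 0.1056]
eef_rot: [0.5, 0.501, -0.501, 0.499]
ft_force: [0.7, 1.0, -1.6]
width: 0.0513
t 9.75 p [ 0.6032 -0.1825  0.1056] yaw -0.0 xax [-0.002  0.001 -1.   ] F [ 0.7  1.  -1.6] w 0.0513 q [-0.35  0.53  0.77  1.62 -0.39  1.16  0.51]
shift [0.364 0.008 0.006] turn [-0.001 -0.001  0.002] dist 0.091
```

```bash
python3 -m pendant '0.2 0.008 0.006 0 0 0;0.3 0.008 0.006 0 0 0;0.364 0.008 0.006 0 0 0;0.364 0.008 0.006 0 0 0;0.364 0.008 0.006 0 0 0'; python3 -m pendant '0 0 0 0 0 0;0 0 0 0 0 0;0 0 0 0 0 0' 0.52 ;python3 -m pendant '-0.1 0 0 0 0 0;-0.4 0 0 0 0 0;-0.6 0 0 0 0 0;-0.6 0 0 0 0 0;-0.6 0 0 0 0 0'>/dev/null; python3 -m pendant '0 0 -1 0 0 0;0 0 -1 0 0 0;0 0 -1 0 0 0;0 0 -1 0 0 0;0 0 -1 0 0 0;0 0 -1 -0.1 0 0'>/dev/null; python3 - <<'E'
from h import *
im,d=vision.camera("top"); cv2.imwrite("pics/t2.png",im)
st()
rows([0.530,0.3108,0.13],np.pi/2)
a=cv2.resize(im[150:240,310:385],None,fx=5,fy=5,interpolation=cv2.INTER_CUBIC); cv2.imwrite("pics/c2.png",a)
E
```

```text
time: 10.25
ee_pos: [0.6064, -0.1839, 0.0166]
eef_rot: [0.5, 0.5, -0.5, 0.5]
ft_force: [-0.4, -0.4, -1.1]
width: 0.0512
time: 10.55
ee_pos: [0.6064, -0.1847, 0.0171]
eef_rot: [0.5, 0.5, -0.5, 0.5]
ft_force: [0.3, 0.2, -0.3]
width: 0.0637
t 11.7 p [0.6053 0.0705 0.1652] yaw 9.8 xax [-0.001  0.001 -1.   ] F [ 0.4 -0.8  0.5] w 0.0663 q [-0.75  0.4   0.72  1.61 -0.28  1.24  0.19]
shift [ 0.142 -0.133 -0.998] turn [-0.933 -0.001  0.   ] dist 0.254
```

View pics/c2.png

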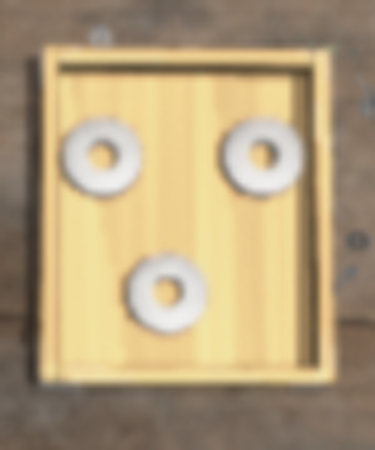

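All three bearings lie flat (crop (102,157), (262,157), (166,292)). Next is the sliding lid.

```bash
python3 -m pendant '0.14 -0.133 -0.998 -0.93 0 0;0.14 -0.133 -0.998 -0.93 0 0;0.14 -0.133 -0.998 -0.93 0 0;0.14 -0.133 -0.998 -0.93 0 0;0.14 -0.133 -0.998 -0.93 0 0;0.14 -0.133 -0.998 -0.93 0 0;0.14 -0.133 -0.998 -0.93 0 0;0.14 -0.133 -0.998 -0.93 0 0' 0.15 >/dev/null;python3 -m pendant '0 0 0 -0.01 0 0;0 0 0 -0.01 0 0;0 0 0 0 0 0' >/dev/null; python3 -c "
from h import *
st();rows([0.530,0.3108,0.0405],np.pi/2)"
```

```text
t 12.8 p [0.5362 0.3064 0.1311] yaw 77.0 xax [-0. -0. -1.] F [0.3 0.1 1.2] w 0.0498 q [-0.92  0.4   0.42  1.62 -0.17  1.17  0.88]
shift [ 0.363  0.012 -0.028] turn [-0.151 -0.     0.   ] dist 0.091
```

```bash
python3 -m pendant '0 0.012 -0.028 -0.154 0 0;0 0.012 -0.028 -0.154 0 0;0.1 0.012 -0.028 -0.154 0 0;0.1 0.012 -0.028 -0.154 0 0' >/dev/null; python3 -c "
from h import *
st();rows([0.530,0.3108,0.0405],np.pi/2)
im,d=vision.camera('top'); P=cloud('top',d); cv2.imwrite('pics/t3.png',im)"
```

```text
t 13.2 p [0.5283 0.3105 0.1036] yaw 90.4 xax [-0.004 -0.003 -1.   ] F [-1.4 -0.3 -0.1] w 0.0499 q [-0.9   0.41  0.37  1.65 -0.16  1.12  1.09]
shift [0.253 0.002 0.008] turn [ 0.004 -0.002  0.002] dist 0.063
```

```bash
python3 -m pendant '0.12 0 0.004 0 0 0;0.2 0 0.004 0 0 0;0.25 0 0.004 0 0 0;0.25 0 0.004 0 0 0;0.25 0 0.004 0 0 0'; python3 -m pendant '0 0 0 0 0 0;0 0 0 0 0 0;0 0 0 0 0 0;0 0 0 0 0 0;0 0 0 0 0 0;0 0 0 0 0 0;0 0 0 0 0 0' -1 45; python3 -m pendant '-0.02 0 0 0 0 0;-0.04 0 0 0 0 0;-0.04 0 0 0 0 0;-0.04 0 0 0 0 0'; python3 -c "
from h import *
st()"
```

```text
time: 13.75
ee_pos: [0.5314, 0.3118, 0.0448]
eef_rot: [-0.003, 0.707, 0.003, 0.707]
ft_force: [0.6, -0.2, -0.1]
width: 0.0499
time: 14.45
ee_pos: [0.5309, 0.3114, 0.0439]
eef_rot: [-0.003, 0.707, 0.003, 0.707]
ft_force: [0.2, -0.6, 1.6]
width: 0.0137
time: 14.85
ee_pos: [0.5309, 0.3117, 0.054]
eef_rot: [-0.003, 0.707, 0.004, 0.707]
ft_force: [-0.1, -0.4, -1.8]
width: 0.0137
t 14.85 p [0.5309 0.3117 0.054 ] yaw 90.6 xax [ 0.  0. -1.] F [-0.1 -0.4 -1.8] w 0.0137 q [-0.88  0.47  0.35  1.68 -0.18  1.02  1.11]
```

```bash
python3 -m pendant '0 -0.08 0 0 0 0;0 -0.18 0 0 0 0;0 -0.28 0 0 0 0;0 -0.38 0 0 0 0;0 -0.48 0 0 0 0;0 -0.58 0 0 0 0;0 -0.68 0 0 0 0;0 -0.70 0 0 0 0'; python3 -m pendant '0 0 0 0 0 0;0 0 0 0 0 0' ; python3 -c "
from h import *
st();rows([0.50,0.096,0.10],np.pi/2)"
```

```text
time: 15.65
ee_pos: [0.5324, 0.132, 0.0537]
eef_rot: [-0.002, 0.707, 0.001, 0.707]
ft_force: [-1.1, -1.0, -2.6]
width: 0.0135
time: 15.85
ee_pos: [0.5324, 0.1374, 0.0538]
eef_rot: [-0.003, 0.707, 0.004, 0.707]
ft_force: [0.0, 0.9, -1.1]
width: 0.0134
t 15.85 p [0.5324 0.1374 0.0538] yaw 90.6 xax [ 0.     0.001 -1.   ] F [ 0.   0.9 -1.1] w 0.0134 q [-0.69  0.34  0.42  1.87 -0.17  0.97  1.38]
shift [-0.185 -0.164 -0.131] turn [ 0.007  0.    -0.   ] dist 0.07
```

```bash
python3 -m pendant '0 -0.1 -0.08 0 0 0;0 -0.165 -0.131 0 0 0;0 -0.165 -0.131 0 0 0;0.06 -0.165 -0.131 0 0 0;0.12 -0.165 -0.131 0 0 0;0.137 -0.165 -0.131 0 0 0;0.14 -0.165 -0.131 0 0 0;0.14 -0.165 -0.131 0 0 0'; python3 -m pendant '0 0 0 0 0 0;0 0 0 0 0 0;0 0 0 0 0 0' -0.2 ;  python3 -m pendant '-0.2 0 0 0 0 0;-0.4 0 0 0 0 0;-0.6 0 0 0 0 0;-0.6 0 -0.3 0 0 0;-0.6 0 -0.6 0 0 0;-0.6 0 -0.6 0 0 0;-0.6 0 -0.6 0 0 0' >/dev/null; python3 - <<'E'
from h import *
st()
im,d=vision.camera("top"); P=cloud("top",d); cv2.imwrite("pics/t4.png",im); np.save("pics/t4.npy",d)
ims,ds=vision.camera("side"); cv2.imwrite("pics/s4.png",ims)
a=cv2.resize(im[165:235,170:300],None,fx=6,fy=6,interpolation=cv2.INTER_CUBIC)
cv2.imwrite("pics/c3.png",a)
s=P[170:232,172:232]; m=(s[...,2]>.018)&(s[...,2]<.03)&(abs(s[...,0]-.531)<.052)&(abs(s[...,1]-.335)<.070)
n,l,stt,c=cv2.connectedComponentsWithStats(m.astype(np.uint8))
for i in range(1,n):
    if stt[i,4]>8: print(stt[i], s[l==i].mean(0).round(4))
E
```

```text
time: 16.65
ee_pos: [0.5006, 0.0956, 0.0192]
eef_rot: [-0.004, 0.707, 0.004, 0.707]
ft_force: [0.0, -0.4, -1.8]
width: 0.0136
time: 16.95
ee_pos: [0.5006, 0.0951, 0.0193]
eef_rot: [-0.003, 0.707, 0.004, 0.707]
ft_force: [0.2, -0.5, 0.1]
width: 0.0293
t 17.65 p [0.3455 0.0933 0.1687] yaw 90.7 xax [-0.001  0.003 -1.   ] F [ 0.9 -0.2  0.3] w 0.0348 q [-0.79 -0.28  0.35  2.18  0.1   1.22  1.09]
[11 27 10 10 54] [0.5266 0.3813 0.0227]
[27 27 10 10 51] [0.528  0.3314 0.0223]
[39 28 11 10 56] [0.5263 0.2895 0.0225]
```

View pics/c3.png

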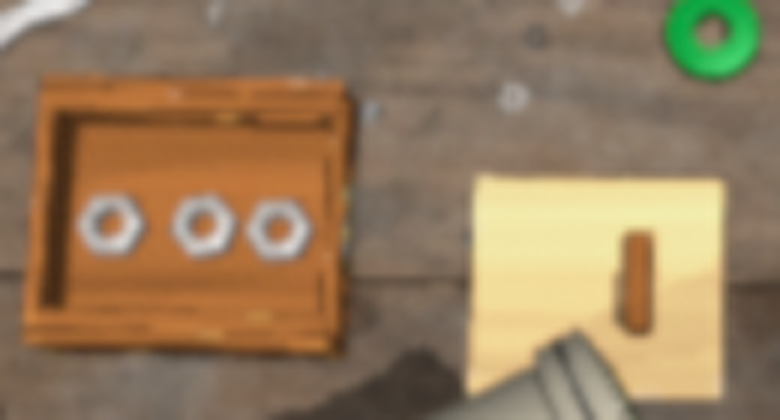

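The box holds three nuts, at crop (112,225), (204,225) and (279,229), all flat with tops at z≈0.022 as expected. Now I'll find each nut's flat direction.

```bash
python3 - <<'E'
from h import *
im=cv2.imread("pics/t4.png"); g=cv2.cvtColor(im,cv2.COLOR_BGR2HSV); 
for c in ([.5266,.3813],[.528,.3314],[.5263,.2895]):
    for n,f in (("top","pics/t4.png"),("side","pics/s4.png")):
        hsv=cv2.cvtColor(cv2.imread(f),cv2.COLOR_BGR2HSV)
        xx,yy=np.meshgrid(np.arange(-.026,.0261,.0005),np.arange(-.026,.0261,.0005))
        X=np.c_[c[0]+xx.ravel(),c[1]+yy.ravel(),np.full(xx.size,.022)]
        uv=proj(n,X).astype(np.float32).reshape(*xx.shape,2)
        S=cv2.remap(hsv[...,1],uv[...,0],uv[...,1],cv2.INTER_CUBIC).astype(float)
        m=(S<90)&(np.hypot(xx,yy)<.023); mx,my=xx[m].mean(),yy[m].mean()
        w=m*1.; th=np.arctan2(yy-my,xx-mx); rr=np.hypot(xx-mx,yy-my)
        z=(w*(rr>.012)*np.exp(6j*th)).sum(); vert=np.degrees(np.angle(z))/6
        print(n,"ctr",round(c[0]+mx,4),round(c[1]+my,4),"area",m.sum()*.25,"flat normal dirs mod60:",round((vert+30)%60,1),"str",round(abs(z)/m.sum(),3))
rows([.527,.3813,.13],0)
E
```

```text
top ctr 0.5264 0.3799 area 848.5 flat normal dirs mod60: 1.3 str 0.037
side ctr 0.5262 0.3776 area 699.5 flat normal dirs mod60: 0.5 str 0.052
top ctr 0.5267 0.3302 area 835.25 flat normal dirs mod60: 10.8 str 0.036
side ctr 0.5265 0.3323 area 1274.25 flat normal dirs mod60: 20.3 str 0.01
top ctr 0.5251 0.2899 area 826.25 flat normal dirs mod60: 4.9 str 0.038
side ctr 0.5252 0.293 area 1133.5 flat normal dirs mod60: 2.6 str 0.015
shift [0.162 1.142 0.719] turn [-1.04   0.002 -0.   ] dist 0.34
```

```bash
python3 -m pendant '0 1 0.72 0.6 0 0;0 1 0.72 0.6 0 0;0 1 0.72 0.6 0 0;0 1 0.72 0.6 0 0;0 1 0.72 0.6 0 0;0 1 0.72 0.6 0 0;0 1 0.72 0.6 0 0;0 1 0.72 0.6 0 0' 0.4 >/dev/null; python3 -c "
from h import *
st();rows([0.5265,0.380,0.10],np.radians(1))"
```

```text
t 18.55 p [0.5289 0.3463 0.1667] yaw 39.1 xax [-0.001 -0.003 -1.   ] F [-1.1 -0.4 -0.4] w 0.0609 q [-0.89  0.39  0.31  1.53 -0.12  1.25  0.12]
shift [ 0.266  0.078 -0.111] turn [0.443 0.001 0.001] dist 0.075
```

```bash
python3 -m pendant '0.266 0.078 -0.111 0.443 0 0;0.266 0.078 -0.111 0.443 0 0;0.266 0.078 -0.111 0.443 0 0;0.266 0.078 -0.111 0.443 0 0;0.266 0.078 -0.111 0.443 0 0;0.266 0.078 -0.111 0.443 0 0;0.266 0.078 -0.111 0.443 0 0' 0.3 >/dev/null; python3 -c "
from h import *
st();rows([0.5265,0.380,0.0085],np.radians(1))"
```

```text
t 19.25 p [0.5258 0.3782 0.1025] yaw 1.0 xax [ 0. -0. -1.] F [-0.1 -0.5  0.9] w 0.0568 q [-1.    0.49  0.4   1.56 -0.2   1.14 -0.53]
shift [ 0.376  0.003 -0.007] turn [ 0.  0. -0.] dist 0.094
```

```bash
python3 -m pendant '0.16 0.003 -0.007 0 0 0;0.28 0.003 -0.007 0 0 0;0.365 0.003 -0.007 0 0 0;0.365 0.003 -0.007 0 0 0;0.365 0.003 -0.007 0 0 0'; python3 -m pendant '0 0 0 0 0 0;0 0 0 0 0 0;0 0 0 0 0 0;0 0 0 0 0 0;0 0 0 0 0 0;0 0 0 0 0 0' -1 30;python3 -m pendant '-0.15 0 0 0 0 0;-0.3 0 0 0 0 0;-0.45 0 0 0 0 0;-0.45 0 0 0 0 0;-0.45 0 0 0 0 0'; python3 -c "
from h import *
st();rows([0.505,-0.185,0.10],0)"
```

```text
time: 19.75
ee_pos: [0.5265, 0.3805, 0.0118]
eef_rot: [0.496, 0.504, -0.496, 0.504]
ft_force: [0.0, -0.6, 0.7]
width: 0.0562
time: 20.35
ee_pos: [0.5263, 0.381, 0.0116]
eef_rot: [0.496, 0.504, -0.496, 0.504]
ft_force: [-1.8, -0.7, 6.0]
width: 0.0326
time: 20.85
ee_pos: [0.5264, 0.3811, 0.124]
eef_rot: [0.496, 0.504, -0.495, 0.504]
ft_force: [-0.2, 0.3, -1.9]
width: 0.0328
t 20.85 p [0.5264 0.3811 0.124 ] yaw 0.9 xax [ 0.001  0.001 -1.   ] F [-0.2  0.3 -1.9] w 0.0328 q [-1.    0.47  0.41  1.53 -0.2   1.18 -0.54]
shift [ 0.094 -0.122  2.263] turn [ 0.011 -0.001 -0.001] dist 0.567
```

```bash
python3 -m pendant '0 -0.04 0.8 0.011 0 0;0 -0.04 0.8 0.011 0 0;0 -0.04 0.8 0.011 0 0;0 -0.04 0.8 0.011 0 0' >/dev/null; python3 -m pendant '0 -0.04 0.8 0 0 0;0 -0.04 0.8 0 0 0;0 -0.04 0.8 0 0 0;0 -0.04 0.8 0 0 0' >/dev/null; python3 -m pendant '0 -0.04 0.66 0 0 0;0 -0.04 0.66 0 0 0;0 -0.04 0.66 0 0 0;0 -0.04 0.66 0 0 0;0 -0.04 0.66 0 0 0;0 -0.04 0.66 0 0 0'; python3 -c "
from h import *
st();rows([0.505,-0.185,0.0125],0)"
```

```text
time: 22.25
ee_pos: [0.4986, -0.183, 0.1223]
eef_rot: [-0.5, -0.5, 0.501, -0.499]
ft_force: [0.4, 1.2, 0.5]
width: 0.0327
t 22.25 p [ 0.4986 -0.183   0.1223] yaw -0.0 xax [-0.002  0.    -1.   ] F [0.4 1.2 0.5] w 0.0327 q [-0.37  0.25  0.73  1.86 -0.18  1.1   0.43]
shift [0.439 0.027 0.008] turn [-0.    -0.     0.001] dist 0.11
```

```bash
python3 -m pendant '0.2 0.027 0.008 0 0 0;0.34 0.027 0.008 0 0 0;0.437 0.027 0.008 0 0 0;0.437 0.027 0.008 0 0 0;0.437 0.027 0.008 0 0 0'; python3 -m pendant '0 0 0 0 0 0;0 0 0 0 0 0;0 0 0 0 0 0' 0 ;python3 -m pendant '-0.1 0 0 0 0 0;-0.3 0 0 0 0 0;-0.5 0 0 0 0 0;-0.5 0 0 0 0 0'>/dev/null; python3 -m pendant '0 0.04 -0.9 0 0 0;0 0.04 -0.9 0 0 0;0 0.04 -0.9 0 0 0;0 0.04 -0.9 0 0 0;0 0.04 -0.9 0 0 0' 0.3 >/dev/null;python3 -m pendant '0 0.04 -0.9 -0.11 0 0;0 0.04 -0.9 -0.11 0 0;0 0.04 -0.9 -0.11 0 0;0 0.04 -0.9 -0.11 0 0;0 0.04 -0.9 -0.11 0 0' >/dev/null; python3 -c "
from h import *
st();rows([0.527,0.331,0.10],np.radians(10))"
```

```text
time: 22.75
ee_pos: [0.5059, -0.1845, 0.0142]
eef_rot: [0.499, 0.501, -0.5, 0.5]
ft_force: [0.3, 0.0, 0.1]
width: 0.0325
time: 23.05
ee_pos: [0.5065, -0.1856, 0.0151]
eef_rot: [0.5, 0.5, -0.5, 0.5]
ft_force: [0.4, 0.3, -0.7]
width: 0.0422
t 24.45 p [0.525  0.2695 0.1392] yaw 9.7 xax [-0.     0.002 -1.   ] F [-0.7  0.2 -0. ] w 0.0563 q [-0.92  0.33  0.46  1.69 -0.16  1.16 -0.26]
shift [ 0.157  0.05  -0.241] turn [-0.003 -0.001 -0.   ] dist 0.073
```

```bash
python3 -m pendant '0.14 0.05 -0.241 0 0 0;0.14 0.05 -0.241 0 0 0;0.14 0.05 -0.241 0 0 0;0.14 0.05 -0.241 0 0 0' >/dev/null; python3 -c "
from h import *
st();rows([0.527,0.331,0.0105],np.radians(10))"
```

```text
t 24.85 p [0.5287 0.3251 0.1043] yaw 9.4 xax [-0.    -0.001 -1.   ] F [ 1.3 -0.1 -0.3] w 0.0564 q [-0.96  0.43  0.43  1.63 -0.19  1.12 -0.32]
shift [ 0.375 -0.003 -0.025] turn [-0.007  0.001  0.   ] dist 0.094
```

```bash
python3 -m pendant '0.16 -0.003 -0.012 0 0 0;0.28 -0.003 -0.012 0 0 0;0.368 -0.003 -0.012 0 0 0;0.368 -0.003 -0.012 0 0 0;0.368 -0.003 -0.012 0 0 0'; python3 -m pendant '0 0 0 0 0 0;0 0 0 0 0 0;0 0 0 0 0 0;0 0 0 0 0 0;0 0 0 0 0 0;0 0 0 0 0 0' -1 30;python3 -m pendant '-0.15 0 0 0 0 0;-0.3 0 0 0 0 0;-0.45 0 0 0 0 0;-0.45 0 0 0 0 0;-0.45 0 0 0 0 0'; python3 -c "
from h import *
st();rows([0.605,-0.132,0.10],0)"
```

```text
time: 25.35
ee_pos: [0.5284, 0.3276, 0.0137]
eef_rot: [0.458, 0.539, -0.457, 0.539]
ft_force: [-0.7, -0.1, -0.1]
width: 0.0568
time: 25.95
ee_pos: [0.5277, 0.3288, 0.0129]
eef_rot: [0.457, 0.539, -0.457, 0.539]
ft_force: [-1.2, -0.2, 5.7]
width: 0.0322
time: 26.45
ee_pos: [0.5276, 0.3288, 0.1253]
eef_rot: [0.458, 0.539, -0.457, 0.539]
ft_force: [-0.6, -0.4, -2.3]
width: 0.0325
t 26.45 p [0.5276 0.3288 0.1253] yaw 9.4 xax [ 0.001  0.001 -1.   ] F [-0.6 -0.4 -2.3] w 0.0325 q [-0.97  0.41  0.43  1.61 -0.18  1.16 -0.33]
shift [0.099 0.003 1.869] turn [ 0.11  -0.001 -0.001] dist 0.468
```

```bash
python3 -m pendant '0 0 0.9 0.11 0 0;0 0 0.9 0.11 0 0;0 0 0.9 0.11 0 0;0 0 0.9 0.11 0 0;0 0 0.9 0.11 0 0' >/dev/null; python3 -m pendant '0.05 0.164 0.955 0 0 0;0.05 0.164 0.955 0 0 0;0.05 0.164 0.955 0 0 0;0.05 0.164 0.955 0 0 0;0.05 0.164 0.955 0 0 0;0.05 0.164 0.955 0 0 0;0.05 0.164 0.955 0 0 0' ; python3 -c "
from h import *
st();rows([0.605,-0.132,0.0125],0)"
```

```text
time: 27.65
ee_pos: [0.604, -0.1334, 0.1105]
eef_rot: [-0.5, -0.5, 0.502, -0.499]
ft_force: [-0.2, 1.2, -0.0]
width: 0.0324
t 27.65 p [ 0.604  -0.1334  0.1105] yaw -0.2 xax [-0.003 -0.    -1.   ] F [-0.2  1.2 -0. ] w 0.0324 q [-0.34  0.46  0.63  1.64 -0.29  1.14  0.36]
shift [ 0.392  0.005 -0.006] turn [-0.002  0.     0.002] dist 0.098
```

```bash
python3 -m pendant '0.2 0.005 -0.006 0 0 0;0.32 0.005 -0.006 0 0 0;0.39 0.005 -0.006 0 0 0;0.395 0.005 -0.006 0 0 0;0.395 0.005 -0.006 0 0 0'; python3 -m pendant '0 0 0 0 0 0;0 0 0 0 0 0;0 0 0 0 0 0' 0 ;python3 -m pendant '-0.1 0 0 0 0 0;-0.3 0 0 0 0 0;-0.45 0 0 0 0 0;-0.45 0 0 0 0 0'>/dev/null; python3 -m pendant '0 -0.157 -0.845 0 0 0;0 -0.157 -0.845 0 0 0;0 -0.157 -0.845 0 0 0;0 -0.157 -0.845 0 0 0;0 -0.157 -0.845 0 0 0' 0.3 >/dev/null;python3 -m pendant '0 -0.157 -0.845 -0.046 0 0;0 -0.157 -0.845 -0.046 0 0;0 -0.157 -0.845 -0.046 0 0;0 -0.157 -0.845 -0.046 0 0;0 -0.157 -0.845 -0.046 0 0;0 -0.157 -0.845 -0.046 0 0' >/dev/null; python3 -c "
from h import *
st();rows([0.5255,0.290,0.0105],np.radians(4))
im,d=vision.camera('side'); cv2.imwrite('pics/s5.png',im)
im,d=vision.camera('top'); P=cloud('top',d);cv2.imwrite('pics/t5.png',im)
s=P[150:250,300:480]
for nm,u0,u1,v0,v1 in(('crate',322,375,165,225),):
  s=P[v0:v1,u0:u1]; m=(s[...,2]>.0165)&(s[...,2]<.034)&(abs(s[...,0]-.565)<.096)&(abs(s[...,1]+.132)<.08)
  n,l,q,c=cv2.connectedComponentsWithStats(m.astype(np.uint8))
  for i in range(1,n):
    if q[i,4]>8: print(q[i,4], s[l==i].mean(0).round(4), s[l==i][:,2].max().round(4))
"
```

```text
time: 28.15
ee_pos: [0.6065, -0.1298, 0.0134]
eef_rot: [0.5, 0.5, -0.5, 0.5]
ft_force: [-0.4, -0.6, -0.2]
width: 0.0319
time: 28.45
ee_pos: [0.6069, -0.1306, 0.0142]
eef_rot: [0.5, 0.5, -0.5, 0.5]
ft_force: [-0.3, 0.3, 0.3]
width: 0.0423
t 29.95 p [0.5269 0.2948 0.1254] yaw 4.2 xax [-0.001  0.    -1.   ] F [ 0.2 -0.1  0. ] w 0.0569 q [-0.96  0.38  0.47  1.66 -0.19  1.15 -0.37]
shift [ 0.46  -0.007  0.019] turn [ 0.002 -0.     0.   ] dist 0.115
168 [ 0.6055 -0.078   0.0241] 0.0303
167 [ 0.6075 -0.1834  0.0243] 0.0309
56 [ 0.6075 -0.1255  0.0221] 0.0316
172 [ 0.5157 -0.121   0.0242] 0.0319
56 [ 0.5072 -0.1841  0.0228] 0.0293
```

```bash
python3 -m pendant '0.16 -0.007 0.012 0 0 0;0.32 -0.007 0.012 0 0 0;0.455 -0.007 0.012 0 0 0;0.455 -0.007 0.012 0 0 0;0.455 -0.007 0.012 0 0 0;0.455 -0.007 0.012 0 0 0'; python3 -m pendant '0 0 0 0 0 0;0 0 0 0 0 0;0 0 0 0 0 0;0 0 0 0 0 0;0 0 0 0 0 0;0 0 0 0 0 0' -1 30;python3 -m pendant '-0.15 0 0 0 0 0;-0.3 0 0 0 0 0;-0.45 0 0 0 0 0;-0.45 0 0 0 0 0;-0.45 0 0 0 0 0'; python3 -c "
from h import *
st();rows([0.503,-0.071,0.10],0)"
```

```text
time: 30.65
ee_pos: [0.5277, 0.2882, 0.0141]
eef_rot: [0.484, 0.516, -0.482, 0.517]
ft_force: [0.5, -0.0, 0.1]
width: 0.0565
time: 31.25
ee_pos: [0.5266, 0.2889, 0.0126]
eef_rot: [0.483, 0.517, -0.482, 0.517]
ft_force: [-2.2, -0.4, 5.4]
width: 0.0324
time: 31.75
ee_pos: [0.5268, 0.289, 0.1252]
eef_rot: [0.483, 0.517, -0.482, 0.517]
ft_force: [0.6, -0.1, -1.6]
width: 0.0325
t 31.75 p [0.5268 0.289  0.1252] yaw 3.9 xax [ 0.001  0.001 -1.   ] F [ 0.6 -0.1 -1.6] w 0.0325 q [-0.96  0.37  0.48  1.67 -0.19  1.14 -0.37]
shift [ 0.099 -0.194  1.43 ] turn [ 0.046 -0.001 -0.001] dist 0.362
```

```bash
python3 -m pendant '0 -0.1 0.72 0.046 0 0;0 -0.1 0.72 0.046 0 0;0 -0.1 0.72 0.046 0 0;0 -0.1 0.72 0.046 0 0;0 -0.1 0.72 0.046 0 0' >/dev/null; python3 -m pendant '0.05 -0.05 0.714 0 0 0;0.05 -0.05 0.714 0 0 0;0.05 -0.05 0.714 0 0 0;0.05 -0.05 0.714 0 0 0;0.05 -0.05 0.714 0 0 0;0.05 -0.05 0.714 0 0 0' ; python3 -c "
from h import *
st();rows([0.503,-0.071,0.0125],0)"
```

```text
time: 32.85
ee_pos: [0.5009, -0.0707, 0.1112]
eef_rot: [-0.5, -0.5, 0.501, -0.499]
ft_force: [0.4, 0.5, -0.4]
width: 0.0324
t 32.85 p [ 0.5009 -0.0707  0.1112] yaw -0.1 xax [-0.002 -0.    -1.   ] F [ 0.4  0.5 -0.4] w 0.0324 q [-0.58  0.19  0.7   1.94 -0.14  1.06  0.18]
shift [0.395 0.009 0.001] turn [-0.001  0.     0.001] dist 0.099
```

```bash
python3 -m pendant '0.2 0.009 0.001 0 0 0;0.32 0.009 0.001 0 0 0;0.395 0.009 0.001 0 0 0;0.395 0.009 0.001 0 0 0;0.395 0.009 0.001 0 0 0'; python3 -m pendant '0 0 0 0 0 0;0 0 0 0 0 0;0 0 0 0 0 0' 0 ;python3 -m pendant '-0.1 0 0 0 0 0;-0.3 0 0 0 0 0;-0.45 0 0 0 0 0;-0.45 0 0 0 0 0'>/dev/null; python3 -m pendant '0 0 -0.65 -0.6 0 0;0 0 -0.65 -0.6 0 0;0 0 -0.65 -0.6 0 0;0 0 -0.65 -0.6 0 0;0 0 -0.65 -0.6 0 0;0 0 -0.65 -0.6 0 0;0 0 -0.65 -0.6 0 0' 0 >/dev/null; python3 - <<'E'
from h import *
st();rows([0.5006,0.0955,0.08],np.radians(90.6))
ims,_=vision.camera('side'); im,d=vision.camera('top'); P=cloud('top',d);cv2.imwrite('pics/t6.png',im)
a=np.hstack([cv2.resize(im[145:235,300:390],(450,450),interpolation=cv2.INTER_CUBIC),cv2.resize(ims[155:225,265:350],(546,450),interpolation=cv2.INTER_CUBIC)[:,:350]])
cv2.imwrite('pics/c4.png',a)
s=P[165:225,322:375]; m=(s[...,2]>.0165)&(s[...,2]<.034)&(abs(s[...,0]-.565)<.096)&(abs(s[...,1]+.132)<.08)
n,l,q,c=cv2.connectedComponentsWithStats(m.astype(np.uint8))
for i in range(1,n):
    if q[i,4]>8: print(q[i,4], s[l==i].mean(0).round(4))
E
```

```text
time: 33.35
ee_pos: [0.5031, -0.07, 0.0125]
eef_rot: [0.499, 0.501, -0.5, 0.5]
ft_force: [-0.2, -1.1, -2.1]
width: 0.0316
time: 33.65
ee_pos: [0.5039, -0.0707, 0.0138]
eef_rot: [0.5, 0.5, -0.5, 0.5]
ft_force: [0.5, 0.2, -0.1]
width: 0.0422
t 34.75 p [0.5035 0.0914 0.1258] yaw 51.7 xax [-0.  0. -1.] F [0.  0.3 0.8] w 0.0437 q [-0.74  0.17  0.51  1.9  -0.09  1.09  0.72]
shift [ 0.183  0.006 -0.019] turn [-0.453 -0.    -0.   ] dist 0.046
173 [ 0.6054 -0.0781  0.024 ]
172 [ 0.6073 -0.1833  0.024 ]
56 [ 0.6076 -0.1254  0.0224]
171 [ 0.5158 -0.121   0.0243]
57 [ 0.5075 -0.1838  0.0217]
48 [ 0.4972 -0.0694  0.026 ]
```

View pics/c4.png

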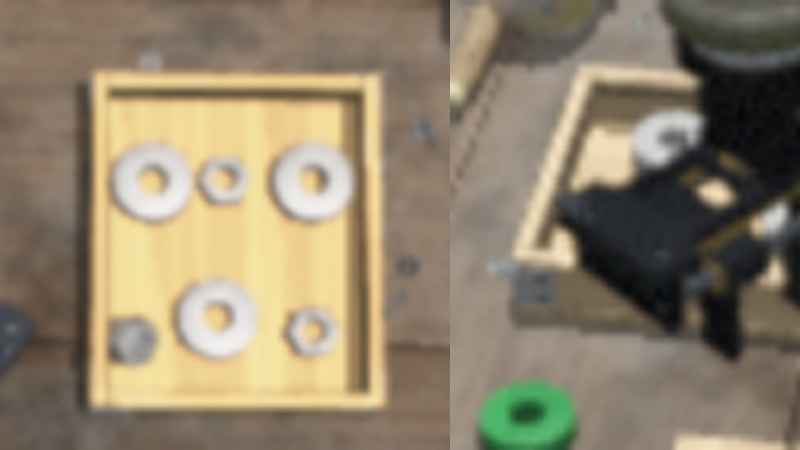

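Five parts lie flat. The last nut, at crop (133,340), looks dark with no hole, so it may be tilted or on its side. I'll check its depth and take a clear close view with the arm out of the side view.

```bash
python3 -m pendant '0 0 0 -0.453 0 0;0 0 0 -0.453 0 0;0 0 0 -0.453 0 0;0 0 0 -0.453 0 0;0 0 0 -0.453 0 0' >/dev/null;python3 -m pendant '-0.2 0.8 0 0 0 0;-0.2 0.8 0 0 0 0;-0.2 0.8 0 0 0 0;-0.2 0.8 0 0 0 0;-0.2 0.8 0 0 0 0' >/dev/null; python3 - <<'E'
from h import *
st()
ims,ds=vision.camera('side'); im,d=vision.camera('top'); P=cloud('top',d)
a=np.hstack([cv2.resize(im[195:230,312:352],(400,350),interpolation=cv2.INTER_CUBIC),cv2.resize(ims[160:215,270:345],(480,350),interpolation=cv2.INTER_CUBIC)[:,:400]])
cv2.imwrite('pics/c5.png',a)
np.set_printoptions(linewidth=200)
print((P[206:221,320:334,2]*1000).round(0).astype(int)); print(P[213,326].round(3))
E
```

```text
t 35.85 p [0.5004 0.2987 0.177 ] yaw 90.7 xax [ 0.001  0.004 -1.   ] F [-0.3 -0.4 -1.1] w 0.0432 q [-0.89  0.27  0.33  1.66 -0.09  1.23  1.04]
[[46  6  7  8  5  2  7 10  4  5  5  7  6  9]
 [42  4  2  7  5  6  9  0  6  5  9  5  6  7]
 [42  5  2  5 32 28 27 28 28  5  3  2  5  3]
 [41  9  5 31 32 35 38 41 32 35 32  9  8  4]
 [45  8  2 37 41 36 44 38 38 34 30  6  7  7]
 [48  8 30 34 34 42 37 34 32 30 27  3  5  5]
 [44  5 31 35 37 41 37 19 18 23 24 19  6 10]
 [42 24 34 38 42 39 37 20 18 22 19 18 -1  7]
 [39  6 29 36 40 40 11 17 23 21 28  4  6  5]
 [44  4 27 27 41 33 18 19 19 24 18  7  9  6]
 [44  7 17 22 30 31 31 24 18 19  8  0  8  8]
 [43 10  8  9 27 29 29 25 19  6  7  8  5  3]
 [41  9  9  6  5 10  7  8  6 12 11  2 10  8]
 [40  6  3  5  4  3  4  6  5  2  9  3  5  4]
 [44  7  7  4  2  8  6  4 12  5  4  8  7  5]]
[ 0.496 -0.065  0.037]
```

View pics/c5.png

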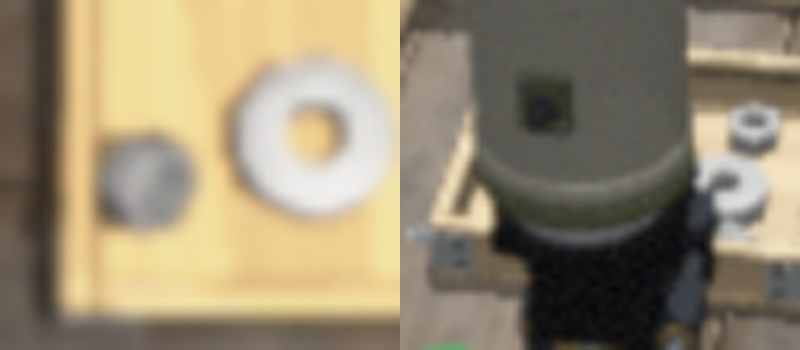

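The nut leans at a steep angle against the crate's +y wall: ridge at z≈0.040 on the wall side, falling to ≈0.018 on the -y side. It probably pivoted about the jaw axis. I'll measure the lean from depth.

```bash
python3 - <<'E'
from h import *
acc=[]
for i in range(4):
    im,d=vision.camera('top'); P=cloud('top',d); acc.append(P[200:225,316:340])
Q=np.nanmedian(np.stack(acc),0).reshape(-1,3); Q=Q[(Q[:,2]>.013)&(Q[:,1]<-.0475)&(Q[:,1]>-.088)&(abs(Q[:,0]-.497)<.024)]
print(len(Q),Q.min(0).round(4),Q.max(0).round(4),Q.mean(0).round(4))
for c,nm in((1,'y'),(0,'x')):
  e=np.arange(Q[:,c].min(),Q[:,c].max(),.004)
  for a in e:
    m=(Q[:,c]>=a)&(Q[:,c]<a+.004); 
    if m.any(): print(nm,round(a+.002,4),m.sum(),(Q[m,2]*1000).round(0).min(),(Q[m,2]*1000).mean().round(1),(Q[m,2]*1000).max().round(0))
rows([0.500,-0.067,0.12],0)
E
```

```text
82 [ 0.4838 -0.0825  0.0146] [ 0.514  -0.0496  0.042 ] [ 0.4985 -0.0661  0.0295]
y -0.0805 8 16.0 23.0 30.0
y -0.0765 9 19.0 26.4 35.0
y -0.0725 10 17.0 25.1 38.0
y -0.0685 10 15.0 25.7 39.0
y -0.0645 12 15.0 31.3 42.0
y -0.0605 18 26.0 35.9 41.0
y -0.0565 8 25.0 32.8 36.0
y -0.0525 6 20.0 29.1 35.0
y -0.0485 1 30.0 29.7 30.0
x 0.4858 10 20.0 27.2 33.0
x 0.4898 9 19.0 25.7 36.0
x 0.4938 14 15.0 26.1 40.0
x 0.4978 14 15.0 29.7 41.0
x 0.5018 13 16.0 30.2 42.0
x 0.5058 9 28.0 35.0 40.0
x 0.5098 8 31.0 34.5 38.0
x 0.5138 5 25.0 30.1 34.0
shift [ 0.224 -1.424 -0.016] turn [-1.044e+00 -1.000e-03  0.000e+00] dist 0.36
```

```bash
python3 -m pendant '0 -0.75 0 0.6 0 0;0 -0.75 0 0.6 0 0;0 -0.75 0 0.6 0 0;0 -0.75 0 0.6 0 0;0 -0.75 0 0.6 0 0;0 -0.75 0 0.6 0 0;0 -0.75 0 0.6 0 0' -0.03 >/dev/null; python3 -c "
from h import *
st();rows([0.503,-0.064,0.10],0)"
```

```text
t 36.85 p [0.5034 0.1022 0.176 ] yaw 38.6 xax [-0.  0. -1.] F [-0.  -0.1 -0.9] w 0.0421 q [-0.77  0.12  0.53  1.84 -0.06  1.2   0.44]
shift [ 0.304 -0.416  0.519] turn [ 0.449 -0.     0.   ] dist 0.183
```

```bash
python3 -m pendant '0.304 -0.416 0.519 0.449 0 0;0.304 -0.416 0.519 0.449 0 0;0.304 -0.416 0.519 0.449 0 0;0.304 -0.416 0.519 0.449 0 0;0.304 -0.416 0.519 0.449 0 0;0.304 -0.416 0.519 0.449 0 0;0.304 -0.416 0.519 0.449 0 0' >/dev/null; python3 -m pendant '0.1 0 0 0 0 0;0.15 0 0 0 0 0;0.15 0 0 0 0 0' ;python3 -c "
from h import *
st();rows([0.503,-0.064,0.023],0)"
```

```text
time: 37.85
ee_pos: [0.503, -0.0619, 0.0611]
eef_rot: [0.497, 0.503, -0.499, 0.501]
ft_force: [-0.3, -0.2, 0.7]
width: 0.0424
t 37.85 p [ 0.503  -0.0619  0.0611] yaw 0.5 xax [-0.003 -0.    -1.   ] F [-0.3 -0.2  0.7] w 0.0424 q [-0.58  0.28  0.69  1.98 -0.21  0.96  0.23]
shift [0.153 0.001 0.008] turn [0.006 0.    0.002] dist 0.038
```

```bash
python3 -m pendant '0.05 0 0.006 0.006 0 0;0.1 0 0.006 0.006 0 0;0.1 0 0.006 0.006 0 0'; python3 -m pendant '0.03 0 0 0 0 0;0.06 0 0 0 0 0;0.06 0 0 0 0 0'
```

```text
time: 38.15
ee_pos: [0.5032, -0.064, 0.036]
eef_rot: [-0.5, -0.5, 0.501, -0.499]
ft_force: [-0.5, 0.4, -0.5]
width: 0.0419
time: 38.45
ee_pos: [0.5039, -0.063, 0.0225]
eef_rot: [0.501, 0.5, -0.5, 0.499]
ft_force: [-0.2, -0.7, 0.2]
width: 0.0421
```

```bash
python3 -m pendant '0.02 0 0 0 0 0;0.03 0 0 0 0 0;0.03 0 0 0 0 0'; python3 -m pendant '0 0 0 0 0 0;0 0 0 0 0 0;0 0 0 0 0 0;0 0 0 0 0 0;0 0 0 0 0 0;0 0 0 0 0 0' -1 25; python3 -m pendant '-0.1 0 0 0 0 0;-0.25 0 0.1 0 0 0;-0.5 0 0.1 0 0 0;-0.5 0 0.1 0 0 0;-0.5 0 0.1 0 0 0'; python3 - <<'E'
from h import *
st()
ims,ds=vision.camera('side'); im,d=vision.camera('top')
p=np.array(r.read_state()["ee_pos"]); u,v=proj("side",p)[0].astype(int); print(u,v)
cv2.imwrite('pics/c6.png',cv2.resize(ims[v-35:v+45,u-50:u+50],(750,600),interpolation=cv2.INTER_CUBIC))
E
```

```text
time: 38.75
ee_pos: [0.5039, -0.0642, 0.0145]
eef_rot: [-0.501, -0.499, 0.501, -0.499]
ft_force: [-0.2, 0.1, -0.4]
width: 0.0424
time: 39.35
ee_pos: [0.5041, -0.0641, 0.015]
eef_rot: [0.501, 0.499, -0.501, 0.499]
ft_force: [0.2, -0.1, -0.6]
width: 0.0334
time: 39.85
ee_pos: [0.5054, -0.0889, 0.1419]
eef_rot: [0.502, 0.498, -0.499, 0.5]
ft_force: [0.0, -0.1, -0.2]
width: 0.0334
t 39.85 p [ 0.5054 -0.0889  0.1419] yaw -0.2 xax [ 0.004  0.001 -1.   ] F [ 0.  -0.1 -0.2] w 0.0334 q [-0.59  0.16  0.74  1.89 -0.13  1.13  0.2 ]
322 168
```

View pics/c6.png

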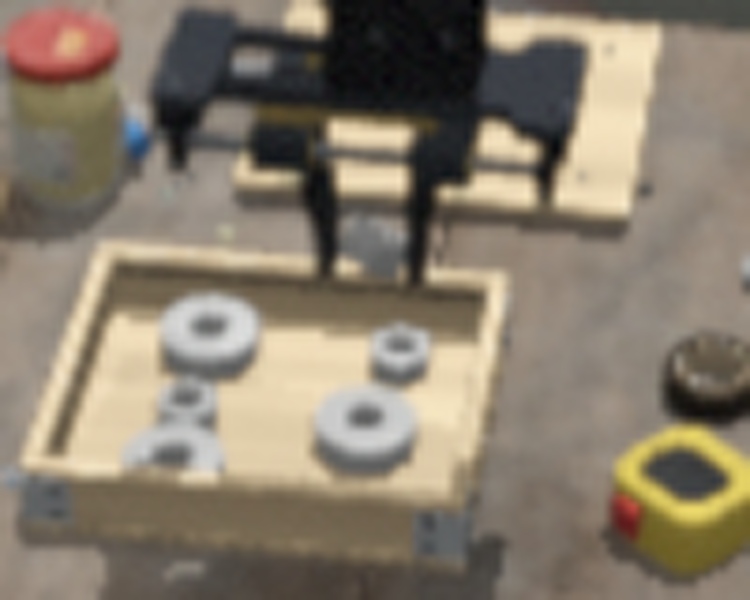

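The nut is held at (370,245) with its +y side showing and no hole, so its face is turned up and away to -y by about 45°. I'll tilt the tool about the jaw axis so that the +y side comes down.

```bash
python3 -m pendant '0 0.118 0 0 -0.1 0;0 0.118 0 0 -0.2 0;0 0.118 0 0 -0.3 0;0 0.118 0 0 -0.41 0;0 0.118 0 0 -0.41 0;0 0.118 0 0 -0.41 0'; python3 - <<'E'
from h import *
st()
ims,ds=vision.camera('side'); im,d=vision.camera('top')
P=cloud('side',ds); s=r.read_state(); p=np.array(s["ee_pos"]); Q=R.from_quat(s["eef_rot"]).as_matrix(); g=p-.019*Q[:,0]; print(g)
u,v=proj("side",p)[0].astype(int); a=cv2.resize(ims[v-30:v+30,u-32:u+33],(400,370),interpolation=cv2.INTER_CUBIC)
ut,vt=proj("top",p)[0].astype(int); b=cv2.resize(im[vt-30:vt+30,ut-32:ut+33],(400,370),interpolation=cv2.INTER_CUBIC)
cv2.imwrite('pics/c7.png',np.hstack([a,b]))
E
```

```text
time: 40.55
ee_pos: [0.5326, -0.0883, 0.1381]
eef_rot: [-0.324, -0.326, 0.629, -0.627]
ft_force: [-0.7, -0.5, -1.3]
width: 0.0334
t 40.55 p [ 0.5326 -0.0883  0.1381] yaw -0.1 xax [-0.004 -0.577 -0.816] F [-0.7 -0.5 -1.3] w 0.0334 q [-0.93  0.36  0.75  1.87  0.39  1.16 -0.38]
[ 0.53299611 -0.07963569  0.1551318 ]
```

View pics/c7.png

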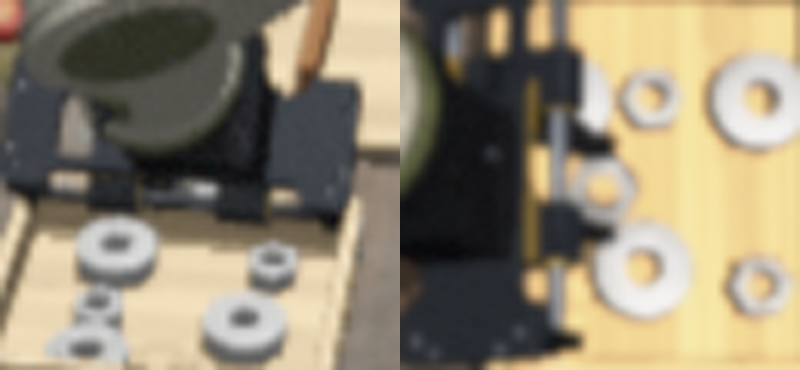

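In the top half of the pair the nut at (605,187) now shows its hole and is nearly level. I'll measure it before lowering.

```bash
python3 - <<'E'
from h import *
acc=[]
for i in range(3):
    im,d=vision.camera('top'); P=cloud('top',d); acc.append(P)
P=np.nanmedian(np.stack(acc),0); hsv=cv2.cvtColor(im,cv2.COLOR_BGR2HSV)
p=np.array(r.read_state()["ee_pos"]); ut,vt=proj("top",p)[0].astype(int)
s=P[vt-12:vt+13,ut-12:ut+13]; h=hsv[vt-12:vt+13,ut-12:ut+13]
m=(s[...,2]>.09)&(s[...,2]<.17)&(h[...,2]>90)&(h[...,1]<70)&(s[...,1]<-.077)
q=s[m]; print(len(q),q.min(0).round(4),q.max(0).round(4),q.mean(0).round(4))
A=np.c_[q[:,:2]-q[:,:2].mean(0),np.ones(len(q))]
for _ in range(3):
    c=np.linalg.lstsq(A,q[:,2],rcond=None)[0]; e=abs(q[:,2]-A@c); k=e<.005; A,q=A[k],q[k]
print(c.round(3),len(q),q.mean(0).round(4)); print(p)
E
```

```text
80 [ 0.5094 -0.1063  0.1425] [ 0.5603 -0.0772  0.1685] [ 0.5331 -0.0916  0.1563]
[ 0.336 -0.179  0.157] 65 [ 0.5324 -0.0918  0.1567]
[ 0.53333735 -0.09070762  0.14031798]
```

```bash
python3 -m pendant '0 0 0 0 0.05 0;0 0 0 0 0.1 0;0 0 0 0 0.1 0;0 0 0 0 0.1 0' >/dev/null; python3 - <<'E'
from h import *
st(); s=r.read_state(); p=np.array(s["ee_pos"]); Q=R.from_quat(s["eef_rot"]).as_matrix()
P=np.nanmedian(np.stack([cloud('top',vision.camera('top')[1]) for i in range(3)]),0)
ut,vt=proj("top",p)[0].astype(int); q=P[vt-12:vt+13,ut-12:ut+13].reshape(-1,3)
q=q[(q[:,2]>.12)&(q[:,2]<.175)&(abs(q[:,0]-p[0])<.013)&(q[:,1]<-.078)]
A=np.c_[q[:,:2]-q[:,:2].mean(0),np.ones(len(q))]
for _ in range(3):
    c=np.linalg.lstsq(A,q[:,2],rcond=None)[0]; k=abs(q[:,2]-A@c)<.005; A,q=A[k],q[k]
print(c.round(3),len(q),q.mean(0).round(4),q.min(0),q.max(0))
for t in ([.536,p[1]+.016,.06],[.536,p[1]+.016,.015]): print((Q.T@(np.array(t)-p)/.25).round(3))
E
```

```text
t 41.2 p [ 0.5334 -0.09    0.1403] yaw -0.3 xax [-0.002 -0.449 -0.894] F [ 0.1  0.5 -1.8] w 0.0336 q [-0.85  0.29  0.74  1.87  0.29  1.13 -0.26]
[0.416 0.097 0.157] 35 [ 0.5343 -0.098   0.1572] [ 0.52152119 -0.10665714  0.14961563] [ 0.54451836 -0.08534621  0.16471302]
[ 0.258  0.01  -0.201]
[ 0.419  0.009 -0.282]
```

```bash
python3 -m pendant '0.1 0.01 -0.1 0 0 0;0.258 0.01 -0.201 0 0 0;0.35 0.01 -0.247 0 0 0;0.417 0.009 -0.282 0 0 0;0.417 0.009 -0.282 0 0 0;0.417 0.009 -0.282 0 0 0'; python3 -m pendant '0 0 0 0 0 0;0 0 0 0 0 0;0 0 0 0 0 0;0 0 0 0 0 0' 0.05; python3 -m pendant '-0.1 0 0 0 0 0;-0.2 0 0 0 0 0;-0.4 0 0 0 0 0;-0.4 0 0 0 0.3 0;-0.4 0 0 0 0.3 0;-0.4 0 0 0 0.3 0'
```

```text
time: 41.95
ee_pos: [0.5347, -0.0746, 0.0145]
eef_rot: [-0.37, -0.37, 0.604, -0.601]
ft_force: [-0.7, -7.3, -1.6]
width: 0.0338
time: 42.35
ee_pos: [0.5367, -0.0739, 0.0156]
eef_rot: [-0.371, -0.37, 0.603, -0.602]
ft_force: [3.9, -6.7, 1.8]
width: 0.0448
time: 42.95
ee_pos: [0.537, -0.0262, 0.1056]
eef_rot: [0.498, 0.497, -0.502, 0.503]
ft_force: [-1.1, -0.1, -1.7]
width: 0.0455
```

```bash
python3 -m pendant '-0.1 -0.14 -0.5 -0.5 0 0;-0.1 -0.14 -0.5 -0.5 0 0;-0.1 -0.14 -0.5 -0.5 0 0;-0.1 -0.14 -0.5 -0.5 0 0;-0.1 -0.14 -0.5 -0.5 0 0;-0.1 -0.14 -0.5 -0.5 0 0'  0 >/dev/null; python3 - <<'E'
from h import *
st();rows([0.5006,0.0955,0.08],np.radians(90.6))
im,d=vision.camera('top'); P=cloud('top',d);cv2.imwrite('pics/t8.png',im)
cv2.imwrite('pics/c8.png',cv2.resize(im[150:235,305:390],(595,595),interpolation=cv2.INTER_CUBIC))
s=P[165:225,322:375]; m=(s[...,2]>.0155)&(s[...,2]<.06)&(abs(s[...,0]-.565)<.096)&(abs(s[...,1]+.132)<.08)
n,l,q,c=cv2.connectedComponentsWithStats(m.astype(np.uint8))
for i in range(1,n):
    if q[i,4]>8: print(q[i,4], s[l==i].mean(0).round(4), s[l==i][:,2].std().round(4))
E
```

```text
t 43.55 p [0.5011 0.0981 0.1273] yaw 43.0 xax [-0.001 -0.016 -1.   ] F [ 0.3 -0.1 -0.1] w 0.0436 q [-0.74  0.17  0.49  1.9  -0.07  1.1   0.53]
shift [ 0.189 -0.006  0.004] turn [-0.554  0.004  0.01 ] dist 0.047
171 [ 0.6052 -0.078   0.0239] 0.0031
167 [ 0.6073 -0.1832  0.0242] 0.0029
56 [ 0.6083 -0.1256  0.0218] 0.0029
54 [ 0.5379 -0.076   0.0224] 0.0026
176 [ 0.5156 -0.121   0.0242] 0.003
55 [ 0.5081 -0.184   0.0217] 0.0025
```

View pics/c8.png

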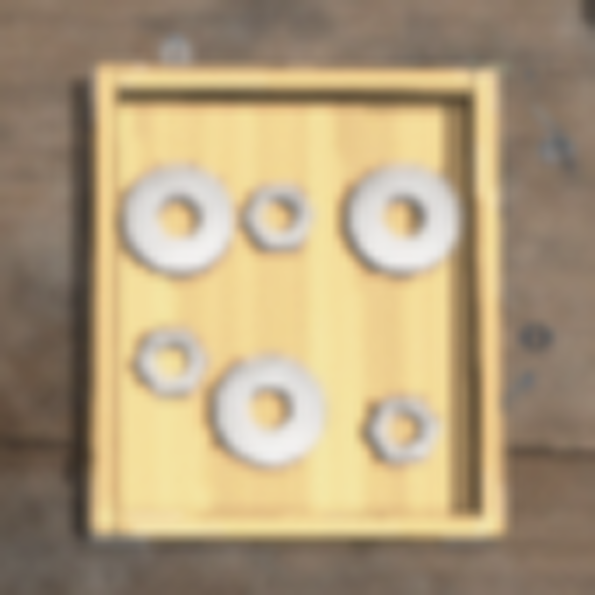

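All six parts lie flat with tops at ~0.022–0.024. The nut at crop (170,362) has recovered. Now the sliding lid goes back.

```bash
python3 -m pendant '0.1 0 0 -0.554 0 0;0.1 0 0 -0.554 0 0;0.1 0 0 -0.554 0 0;0.1 0 0 -0.554 0 0;0.1 0 0 -0.554 0 0;0.1 0 0 -0.554 0 0;0.1 0 0 -0.554 0 0' >/dev/null; python3 - <<'E'
from h import *
st();rows([0.5006,0.0955,0.018],np.radians(90.6))
P=cloud('top',vision.camera('top')[1]); s=P[180:250,240:300]; m=(s[...,2]>.034)&(s[...,2]<.042)&(abs(s[...,0]-.5)<.05)&(abs(s[...,1]-.095)<.03)
print(m.sum(), s[m].mean(0).round(4) if m.any() else '')
E
```

```text
t 44.3 p [0.5014 0.0969 0.1024] yaw 90.2 xax [-0.001 -0.016 -1.   ] F [ 0.  -0.2 -0.4] w 0.0433 q [-0.65  0.19  0.4   1.92 -0.07  1.05  1.35]
shift [ 0.338 -0.    -0.003] turn [-0.005 -0.     0.01 ] dist 0.084
0
```

```bash
python3 -m pendant '0.16 0 -0.003 -0.005 0 0.01;0.28 0 -0.003 -0.005 0 0.01;0.335 0 -0.003 -0.005 0 0.01;0.335 0 -0.003 -0.005 0 0.01;0.335 0 -0.003 -0.005 0 0.01'; python3 -m pendant '0 0 0 0 0 0;0 0 0 0 0 0;0 0 0 0 0 0;0 0 0 0 0 0;0 0 0 0 0 0;0 0 0 0 0 0;0 0 0 0 0 0' -1 45; python3 -m pendant '-0.1 0 0 0 0 0;-0.2 0 0 0 0 0;-0.2 0 0 0 0 0;-0.2 0 0 0 0 0'; python3 -c "
from h import *
st()
im,d=vision.camera('top'); P=cloud('top',d)
s=P[170:240,230:310]; m=(s[...,2]>.045)&(s[...,2]<.066)&(s[...,1]<.19)&(s[...,1]>.03)&(s[...,0]<.58)&(s[...,0]>.42); q=s[m]
A=np.c_[q[:,:2]-q[:,:2].mean(0),np.ones(len(q))]
print(len(q),q.mean(0).round(4),np.linalg.lstsq(A,q[:,2],rcond=None)[0].round(3),q.min(0).round(4),q.max(0).round(4))
rows([0.5325,0.139,0.054],np.radians(90.6))"
```

```text
time: 44.85
ee_pos: [0.5013, 0.0959, 0.0199]
eef_rot: [-0.004, 0.707, 0.005, 0.707]
ft_force: [0.1, 0.3, 0.7]
width: 0.0439
time: 45.55
ee_pos: [0.5009, 0.0958, 0.0193]
eef_rot: [-0.005, 0.707, 0.005, 0.707]
ft_force: [-1.7, -1.5, 4.3]
width: 0.0133
time: 45.95
ee_pos: [0.5006, 0.0959, 0.0688]
eef_rot: [-0.005, 0.707, 0.005, 0.707]
ft_force: [-0.7, -0.2, -2.4]
width: 0.0136
t 45.95 p [0.5006 0.0959 0.0688] yaw 90.8 xax [-0.  0. -1.] F [-0.7 -0.2 -2.4] w 0.0136 q [-0.63  0.23  0.4   1.96 -0.11  0.97  1.4 ]
2 [0.5571 0.0536 0.0558] [ 1.335 -0.046  0.056] [0.5558 0.0535 0.0541] [0.5583 0.0536 0.0575]
shift [0.056 0.171 0.132] turn [ 0.003 -0.001  0.   ] dist 0.056
```

```bash
python3 -m pendant '0 0.12 0.132 0.003 0 0;0.02 0.15 0.132 0.003 0 0;0.054 0.15 0.132 0.003 0 0;0.054 0.15 0.132 0.003 0 0;0.054 0.15 0.132 0.003 0 0' >/dev/null; python3 -c "
from h import *
st();rows([0.5312,0.3117,0.0553],np.radians(90.6))"
```

```text
t 46.5 p [0.5323 0.1325 0.0547] yaw 90.5 xax [-0.002 -0.001 -1.   ] F [ 0.  -0.6 -1.5] w 0.014 q [-0.65  0.34  0.38  1.86 -0.15  0.97  1.37]
shift [-0.003  0.717  0.002] turn [-0.001 -0.001  0.001] dist 0.179
```

```bash
python3 -m pendant '-0.003 0.07 0 0 0 0;-0.003 0.14 0 0 0 0;-0.003 0.21 0 0 0 0;-0.003 0.21 0 0 0 0'; python3 -m pendant '0 0.08 0 0 0 0;0 0.16 0 0 0 0;0 0.24 0 0 0 0;0 0.32 0 0 0 0;0 0.40 0 0 0 0;0 0.40 0 0 0 0'; python3 -c "
from h import *
st();rows([0.531,0.3117,0.0553],np.radians(90.6))"
```

```text
time: 46.9
ee_pos: [0.5321, 0.19, 0.0563]
eef_rot: [-0.004, 0.707, 0.005, 0.707]
ft_force: [-0.4, 0.5, -0.9]
width: 0.0138
time: 47.5
ee_pos: [0.5308, 0.2903, 0.0561]
eef_rot: [-0.004, 0.707, 0.005, 0.707]
ft_force: [-0.3, 0.6, -2.0]
width: 0.0134
t 47.5 p [0.5308 0.2903 0.0561] yaw 90.8 xax [-0.     0.002 -1.   ] F [-0.3  0.6 -2. ] w 0.0134 q [-0.82  0.44  0.31  1.71 -0.16  1.01  1.13]
shift [0.003 0.086 0.002] turn [ 0.002 -0.    -0.001] dist 0.021
```

```bash
python3 -m pendant '0 0.05 0 0 0 0;0 0.086 0 0 0 0;0 0.086 0 0 0 0;0 0.086 0 0 0 0'; python3 -m pendant '0.02 0 0 0 0 0;0.038 0 0 0 0 0;0.042 0 0 0 0 0;0.042 0 0 0 0 0'; python3 -m pendant '0 0 0 0 0 0;0 0 0 0 0 0;0 0 0 0 0 0' -0.3; python3 -m pendant '-0.2 0 0 0 0 0;-0.4 0 0 0 0 0;-0.6 0 0 0 0 0;-0.6 -0.5 0 0 0 0;-0.6 -1 0 0 0 0;-0.6 -1 0 0 0 0;-0.6 -1 0 0 0 0;-0.6 -1 0 0 0 0' >/dev/null; python3 - <<'E'
from h import *
st()
im,d=vision.camera('top'); P=cloud('top',d); cv2.imwrite('pics/t9.png',im)
cv2.imwrite('pics/c9.png',np.hstack([cv2.resize(im[165:235,165:240],(430,400),interpolation=cv2.INTER_CUBIC),cv2.resize(im[165:255,390:480],(370,400),interpolation=cv2.INTER_CUBIC)]))
def rect(name,u0,u1,v0,v1,lo,hi):
    s=P[v0:v1,u0:u1]; m=(s[...,2]>lo)&(s[...,2]<hi); q=s[m]
    c,wh,an=cv2.minAreaRect((q[:,:2]*1000).astype(np.float32)); A=np.c_[q[:,:2]-q[:,:2].mean(0),np.ones(len(q))]
    print(name,m.sum(),np.round(c,1),np.round(wh,1),round(an,1),q.mean(0).round(4),np.linalg.lstsq(A,q[:,2],rcond=None)[0].round(3))
rect("nutbox",165,240,165,235,.042,.056)
rect("nutgrip",190,225,185,215,.056,.09)
rect("slid",182,222,186,216,.022,.042)
rect("clid",395,475,170,255,.010,.03)
rect("cgrip",410,460,200,225,.035,.07)
rect("crate",305,390,145,240,.034,.05)
E
```

```text
time: 47.9
ee_pos: [0.5315, 0.3075, 0.0562]
eef_rot: [-0.004, 0.707, 0.003, 0.707]
ft_force: [0.6, 0.5, -1.5]
width: 0.0134
time: 48.3
ee_pos: [0.5315, 0.3073, 0.0456]
eef_rot: [-0.003, 0.707, 0.003, 0.707]
ft_force: [0.4, -0.0, -0.7]
width: 0.0136
time: 48.6
ee_pos: [0.5316, 0.3079, 0.0459]
eef_rot: [-0.003, 0.707, 0.004, 0.707]
ft_force: [0.5, 0.2, -0.4]
width: 0.0278
t 49.4 p [0.5337 0.0558 0.1961] yaw 90.6 xax [ 0.001  0.001 -1.   ] F [ 1.3 -0.4  0.7] w 0.0305 q [-0.62  0.15  0.48  1.76 -0.07  1.25  1.46]
nutbox 704 [531.3 335.2] [161.3 145.8] 89.7 [0.5298 0.3447 0.0507] [-0.    -0.001  0.051]
nutgrip 82 [529.9 306.9] [53.4 13.8] 3.8 [0.5301 0.3068 0.0623] [0.011 0.068 0.062]
slid 1096 [530.8 335.4] [ 97.1 130.6] 1.3 [0.5303 0.3365 0.0323] [-0.004 -0.002  0.032]
clid 3664 [ 511.4 -432.6] [214.5 223.5] 89.5 [ 0.5098 -0.4202  0.0173] [-0.002 -0.     0.017]
cgrip 182 [ 511.9 -419.8] [109.5  17.4] 89.1 [ 0.5106 -0.4175  0.0461] [ 0.071 -0.012  0.046]
crate 679 [ 565.1 -132.4] [220.6 187.2] 0.7 [ 0.5616 -0.1438  0.0414] [-0.004  0.001  0.041]
```

View pics/c9.png

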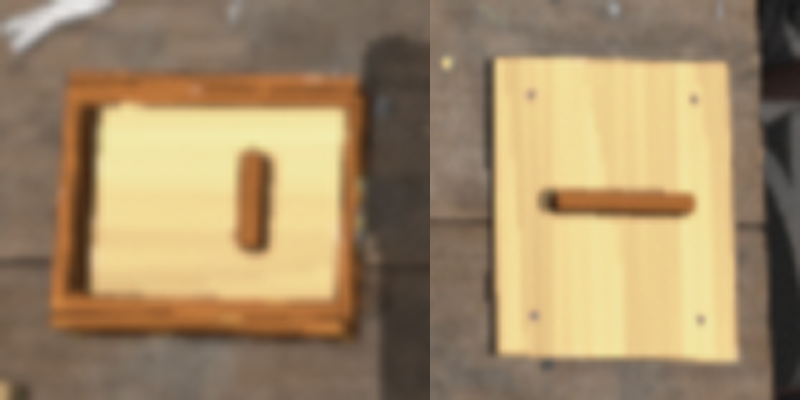

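The sliding lid is level at z 0.032, the same as when it started shut, inside the box with its grip at (255,200). The crate lid at (612,205) has not been moved. Next I measure the edge lines of the crate and its lid for a precise fit.

```bash
python3 - <<'E'
from h import *
ims=[vision.camera('top') for _ in range(3)]
P=np.nanmedian(np.stack([cloud('top',d) for _,d in ims]),0)
def edges(name,u0,u1,v0,v1,lo,hi,cx,cy,hx,hy):
    s=P[v0:v1,u0:u1].reshape(-1,3); s=s[(s[:,2]>lo)&(s[:,2]<hi)&(abs(s[:,0]-cx)<hx+.012)&(abs(s[:,1]-cy)<hy+.012)]
    L={}
    for ax,h in((0,hx),(1,hy)):
        o=1-ax; ho=hy if ax==0 else hx; c0=(cx,cy)[o]
        for sg in(-1,1):
            pts=[]
            for b in np.arange(c0-ho+.012,c0+ho-.012,.0035):
                q=s[(s[:,o]>=b)&(s[:,o]<b+.0035)]
                if len(q): pts.append((b+.00175-c0,(q[:,ax].max() if sg>0 else q[:,ax].min())))
            pts=np.array(pts); k=np.ones(len(pts),bool)
            for _ in range(4):
                f=np.polyfit(pts[k,0],pts[k,1],1); k=abs(pts[:,1]-np.polyval(f,pts[:,0]))<.003
            L[ax,sg]=f
    print(name,"centre",round((L[0,1][1]+L[0,-1][1])/2,4),round((L[1,1][1]+L[1,-1][1])/2,4),"size",round(L[0,1][1]-L[0,-1][1],4),round(L[1,1][1]-L[1,-1][1],4),"yaw deg from x-edges",[round(-np.degrees(np.arctan(L[0,g][0])),2) for g in(-1,1)],"y-edges",[round(np.degrees(np.arctan(L[1,g][0])),2) for g in(-1,1)])
edges("crate",300,395,140,245,.036,.049,.565,-.132,.109,.093)
edges("clid",390,485,165,260,.012,.024,.5105,-.42,.111,.095)
edges("cgrip",405,465,195,230,.038,.054,.511,-.419,.008,.055)
st();rows([.511,-.2,.16],0)
E
```

```text
Traceback (most recent call last):
TypeError: expected non-empty vector for x
```

```bash
cat > e.py <<'E'
from h import *
from scipy.stats import theilslopes
def edges(P,name,lo,hi,cx,cy,hx,hy):
    s=P.reshape(-1,3); s=s[(s[:,2]>lo)&(s[:,2]<hi)&(abs(s[:,0]-cx)<hx+.008)&(abs(s[:,1]-cy)<hy+.008)]
    L={}
    for ax in(0,1):
        o=1-ax; ho=hy if ax==0 else hx; c0=(cx,cy)[o]
        for sg in(-1,1):
            pts=[]
            for b in np.arange(c0-ho+.008,c0+ho-.008,.0035):
                q=s[(s[:,o]>=b)&(s[:,o]<b+.0035)]
                if len(q): pts.append((b+.00175-c0,(q[:,ax].max() if sg>0 else q[:,ax].min())))
            pts=np.array(pts); f=theilslopes(pts[:,1],pts[:,0]); L[ax,sg]=f[0],f[1]
    print(name,"centre",round((L[0,1][1]+L[0,-1][1])/2,4),round((L[1,1][1]+L[1,-1][1])/2,4),"size",round(L[0,1][1]-L[0,-1][1],4),round(L[1,1][1]-L[1,-1][1],4),"yaw x-edges",[round(-np.degrees(np.arctan(L[0,g][0])),2) for g in(-1,1)],"y-edges",[round(np.degrees(np.arctan(L[1,g][0])),2) for g in(-1,1)])
E
python3 - <<'E'
from e import *
P0=cloud('top',np.load('pics/top0.npy'))
edges(P0,"crate",.036,.049,.565,-.132,.109,.093)
edges(P0,"clid0",.012,.024,.5105,-.42,.111,.095)
P=np.nanmedian(np.stack([cloud('top',vision.camera('top')[1]) for _ in range(3)]),0)
edges(P,"clid",.012,.024,.5105,-.42,.111,.095)
edges(P,"cgrip",.038,.054,.511,-.419,.008,.055)
st();rows([.511,-.2,.16],0)
E
```

```text
crate centre 0.5647 -0.1314 size 0.2144 0.1831 yaw x-edges [np.float64(0.71), np.float64(0.02)] y-edges [np.float64(-0.06), np.float64(0.03)]
clid0 centre 0.5114 -0.4206 size 0.2176 0.1869 yaw x-edges [np.float64(-0.02), np.float64(-0.32)] y-edges [np.float64(-1.08), np.float64(-0.56)]
clid centre 0.5113 -0.4205 size 0.218 0.1873 yaw x-edges [np.float64(-0.15), np.float64(-0.35)] y-edges [np.float64(-0.71), np.float64(-0.27)]Traceback (most recent call last):
  File "<stdin>", line 7, in <module>
  File "e.py", line 13, in edges
    pts=np.array(pts); f=theilslopes(pts[:,1],pts[:,0]); L[ax,sg]=f[0],f[1]
                                     ~~~^^^^^
IndexError: too many indices for array: array is 1-dimensional, but 2 were indexed
```

```bash
python3 -m pendant '0 -1 -0.05 0.6 0 0;0 -1 -0.05 0.6 0 0;0 -1 -0.05 0.6 0 0;0 -1 -0.05 0.6 0 0;0 -1 -0.05 0.6 0 0;0 -1 -0.05 0.6 0 0;0 -1 -0.05 0.6 0 0' 0 >/dev/null; python3 - <<'E'
from h import *
st();rows([.5115,-.4205,.12],np.radians(-.4))
E
```

```text
t 50.45 p [ 0.5241 -0.1924  0.1955] yaw 38.8 xax [-0.001 -0.    -1.   ] F [-0.4  0.7 -0.8] w 0.0438 q [-0.37  0.24  0.74  1.71 -0.17  1.26  1.09]
shift [ 0.302 -0.611  0.679] turn [0.456 0.    0.001] dist 0.241
```

```bash
python3 -m pendant '0.2 -0.611 0.679 0.456 0 0;0.2 -0.611 0.679 0.456 0 0;0.2 -0.611 0.679 0.456 0 0;0.3 -0.611 0.679 0.456 0 0;0.3 -0.611 0.679 0.456 0 0;0.3 -0.611 0.679 0.456 0 0;0.3 -0.611 0.679 0.456 0 0' >/dev/null; python3 - <<'E'
from e import *
P=np.nanmedian(np.stack([cloud('top',vision.camera('top')[1]) for _ in range(2)]),0)
edges(P,"clid",.012,.024,.5105,-.42,.111,.095)
st();rows([.5115,-.4205,.0265],np.radians(-.4))
E
```

```text
clid centre 0.5785 -0.367 size 0.084 0.077 yaw x-edges [np.float64(36.01), np.float64(0.15)] y-edges [np.float64(-39.31), np.float64(0.41)]
t 51.25 p [ 0.5139 -0.418   0.1209] yaw 0.2 xax [ 0.001  0.001 -1.   ] F [ 0.9 -0.3  0.6] w 0.0441 q [ 0.03  0.61  0.84  1.51 -0.47  1.23  0.94]
shift [ 0.378 -0.01   0.01 ] turn [ 0.007 -0.001 -0.001] dist 0.094<stdin>:2: RuntimeWarning: All-NaN slice encountered
```

```bash
python3 -m pendant '0.16 -0.005 0.01 0.006 0 0;0.28 -0.007 0.01 0.006 0 0;0.375 -0.007 0.01 0.006 0 0;0.375 -0.007 0.01 0.006 0 0;0.375 -0.007 0.01 0.006 0 0'; python3 -m pendant '0 0 0 0 0 0;0 0 0 0 0 0;0 0 0 0 0 0;0 0 0 0 0 0;0 0 0 0 0 0;0 0 0 0 0 0;0 0 0 0 0 0' -1 55; python3 -m pendant '-0.05 0 0 0 0 0;-0.15 0 0 0 0 0;-0.3 0 0 0 0 0;-0.4 0 0 0 0 0;-0.4 0 0 0 0 0;-0.4 0 0 0 0 0'; python3 - <<'E'
from e import *
P=cloud('top',vision.camera('top')[1])
st();rows([.5648,-.1315,.13],0)
E
```

```text
time: 51.75
ee_pos: [0.5116, -0.4218, 0.0283]
eef_rot: [0.503, 0.497, -0.502, 0.498]
ft_force: [0.4, 0.5, 0.9]
width: 0.0439
time: 52.45
ee_pos: [0.5104, -0.423, 0.0274]
eef_rot: [0.503, 0.497, -0.503, 0.497]
ft_force: [-0.3, 0.6, 5.0]
width: 0.0157
time: 53.05
ee_pos: [0.51, -0.4226, 0.1265]
eef_rot: [0.503, 0.497, -0.503, 0.497]
ft_force: [-0.7, -0.2, -3.7]
width: 0.0157
t 53.1 p [ 0.5096 -0.4222  0.1255] yaw -0.7 xax [-0.002  0.002 -1.   ] F [ 0.4  0.2 -4.6] w 0.0159 q [ 0.04  0.61  0.85  1.51 -0.47  1.24  0.94]
shift [-0.017  0.206 -1.165] turn [-0.008 -0.001  0.001] dist 0.296
```

```bash
python3 -m pendant '0 0.05 -0.15 0 0 0;0 0.05 -0.3 0 0 0;0 0.05 -0.45 0 0 0;0 0.05 -0.58 0 0 0;0 0.05 -0.58 0 0 0' >/dev/null; python3 -m pendant '0 0.08 -0.15 -0.008 0 0;0 0.16 -0.3 -0.008 0 0;0 0.165 -0.45 -0.008 0 0;0 0.165 -0.57 -0.008 0 0;0 0.165 -0.57 -0.008 0 0;0 0.165 -0.57 -0.008 0 0;0 0.165 -0.57 -0.008 0 0'; python3 - <<'E'
from e import *
st()
P=np.nanmedian(np.stack([cloud('top',vision.camera('top')[1]) for _ in range(3)]),0)
s=P[130:260,290:400].reshape(-1,3); print(np.histogram(s[:,2],np.arange(.1,.14,.005)))
rows([.5638,-.1339,.075],0.002)
E
```

```text
time: 54.3
ee_pos: [0.5668, -0.1376, 0.1263]
eef_rot: [-0.5, -0.5, 0.501, -0.499]
ft_force: [-0.6, 1.2, -3.6]
width: 0.0158
t 54.3 p [ 0.5668 -0.1376  0.1263] yaw -0.1 xax [-0.001 -0.001 -1.   ] F [-0.6  1.2 -3.6] w 0.0158 q [-0.54  0.42  0.88  1.73 -0.35  1.16  0.44]
(array([  0,   0, 207, 811,  30,  12,  21,   2]), array([0.1  , 0.105, 0.11 , 0.115, 0.12 , 0.125, 0.13 , 0.135, 0.14 ]))
shift [ 0.207 -0.013 -0.014] turn [-0.003  0.     0.   ] dist 0.052
```

```bash
python3 -m pendant '0.1 -0.013 -0.014 -0.002 0 0;0.18 -0.013 -0.014 -0.002 0 0;0.19 -0.013 -0.014 -0.002 0 0;0.19 -0.013 -0.014 -0.002 0 0;0.19 -0.013 -0.014 -0.002 0 0'; python3 - <<'E'
from e import *
st();rows([.5638,-.1339,.0605],0.002)
P=np.nanmedian(np.stack([cloud('top',vision.camera('top')[1]) for _ in range(3)]),0)
s=P[130:260,290:400].reshape(-1,3); q=s[(s[:,2]>.062)&(s[:,2]<.074)]; print(len(q),q.min(0).round(4),q.max(0).round(4))
for k in(0,1): print(np.percentile(q[:,k],[.5,1,5,95,99,99.5]).round(4))
E
```

```text
time: 54.95
ee_pos: [0.5649, -0.1333, 0.0805]
eef_rot: [0.5, 0.5, -0.499, 0.501]
ft_force: [0.7, -0.7, -2.9]
width: 0.0157
t 54.95 p [ 0.5649 -0.1333  0.0805] yaw 0.1 xax [ 0.001 -0.    -1.   ] F [ 0.7 -0.7 -2.9] w 0.0157 q [-0.52  0.47  0.84  1.78 -0.39  1.07  0.47]
shift [ 0.08  -0.004  0.002] turn [-0.     0.    -0.001] dist 0.02
958 [ 0.4552 -0.2978  0.0646] [ 0.7231 -0.0367  0.074 ]
[0.4554 0.4556 0.4615 0.669  0.6754 0.7078]
[-0.2969 -0.2255 -0.2232 -0.0402 -0.0371 -0.037 ]
```

```bash
python3 -m pendant '0.02 -0.003 0 0 0 0;0.04 -0.003 0 0 0 0;0.055 -0.003 0 0 0 0;0.055 -0.003 0 0 0 0'; python3 -m pendant '0.01 0 0 0 0 0;0.02 0 0 0 0 0;0.026 0 0 0 0 0;0.026 0 0 0 0 0'
```

```text
time: 55.5
ee_pos: [0.563, -0.1325, 0.065]
eef_rot: [0.499, 0.501, -0.5, 0.5]
ft_force: [0.3, -0.1, -3.6]
width: 0.0153
time: 55.9
ee_pos: [0.5636, -0.1326, 0.0603]
eef_rot: [0.5, 0.501, -0.499, 0.5]
ft_force: [-6.1, 2.8, 11.4]
width: 0.0156
```

```bash
python3 -m pendant '0 0 0 0 0 0;0 0 0 0 0 0;0 0 0 0 0 0;0 0 0 0 0 0' -0.2; python3 -m pendant '-0.2 0 0 0 0 0;-0.4 0 0 0 0 0;-0.6 0 0 0 0 0;-0.6 0 -0.4 0 0 0;-0.6 0 -0.9 0 0 0;-0.6 0 -0.9 0 0 0;-0.6 0 -0.9 0 0 0' >/dev/null; python3 -m pendant '0 -0.5 -0.8 0 0 0;0 -0.5 -0.8 0 0 0;0 -0.5 -0.8 0 0 0;0 -0.5 -0.8 0 0 0;0 -0.5 -0.8 0 0 0;0 -0.5 -0.8 0 0 0'; python3 - <<'E'
from e import *
im,_=vision.camera('top'); ims,_=vision.camera('side')
P=np.nanmedian(np.stack([cloud('top',vision.camera('top')[1]) for _ in range(5)]),0)
edges(P,"lid home",.044,.058,.5647,-.1314,.111,.095)
def lvl(n,c,hx,hy,lo,hi):
    s=P.reshape(-1,3); q=s[(abs(s[:,0]-c[0])<hx)&(abs(s[:,1]-c[1])<hy)&(s[:,2]>lo)&(s[:,2]<hi)]
    A=np.c_[q[:,:2]-q[:,:2].mean(0),np.ones(len(q))]; print(n,len(q),np.linalg.lstsq(A,q[:,2],rcond=None)[0].round(4))
lvl("lid",(.5647,-.1314),.1,.085,.03,.065); lvl("slide",(.531,.335),.045,.06,.02,.045)
lvl("bench",(.45,.13),.03,.05,-.02,.02)
cv2.imwrite('pics/f.png',np.hstack([cv2.resize(im[120:290,150:480],(500,258)),cv2.resize(ims[120:320,240:400],(300,258))[:, :300]]))
E
```

```text
time: 56.3
ee_pos: [0.5636, -0.1326, 0.0592]
eef_rot: [0.499, 0.501, -0.499, 0.501]
ft_force: [0.4, 0.4, 0.0]
width: 0.0332
time: 57.6
ee_pos: [0.4343, 0.2721, 0.2091]
eef_rot: [0.497, 0.503, -0.497, 0.502]
ft_force: [-0.2, -0.3, -0.3]
width: 0.0346
lid home centre 0.5643 -0.1311 size 0.2193 0.1863 yaw x-edges [np.float64(-0.27), np.float64(-0.33)] y-edges [np.float64(-0.54), np.float64(0.54)]
lid 3060 [-0.0005 -0.0001  0.0504]
slide 185 [0.0089 0.0004 0.0323]
bench 549 [-0.0003 -0.001   0.0003]
```

View pics/f.png

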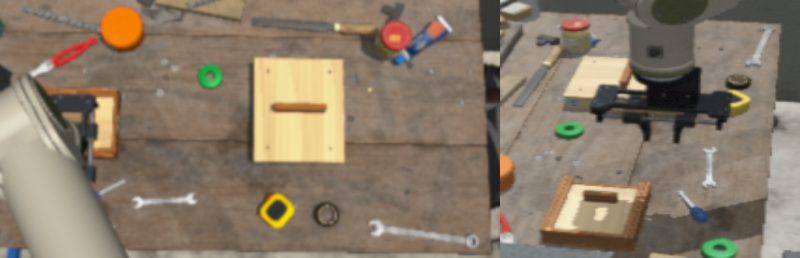

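The crate lid top is level at 0.0504, against 0.050 expected when home. The box lid is shut, and the tape, jar and green rings are where they were. Handing in.

```bash
python3 -c "
from bench import close_job
print(close_job())"
```

```text
the job is handed in; nothing more can be done
None
```

The crate is packed with its lid fully home, and the nut box is empty with its sliding lid shut. The job was handed in at about 58 s on the robot clock, well inside the 210 s limit.

**Packing:** Bearing b came off bearing a, and the loose steel bearing (c) and all three nuts from the box went into the crate. The green rings were left alone. The third nut was first left leaning on the crate wall. I regripped it, tilted the tool to level it, and set it down again. During that set-down the gripper briefly pressed something sideways with about 7 N, probably the crate wall, which is far below the limits.

**Last checks:**
- **Packed parts:** All six lay flat on the floor with their tops 22–24 mm above the bench. The fill line is at 33 mm. I checked this before the lid went on.
- **Crate lid:** Its top is level at 50.4 mm (50 mm expected when home). It is centred on the crate to about 0.5 mm.
- **Sliding lid:** It is level at its original shut height (32.3 mm). It sits about 4 mm nearer the lip than at the start, which is about the limit of the stated play, so it has dropped shut behind the lip but close against it.
- **Bystanders:** The tape measure, jar and green rings look unmoved in the final picture. I did not re-measure their positions.

No check failed at the end, and the robot was clear of everything when I handed in.

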